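# Put the ink bottles back into their own holders

### The arm

A 6-joint arm with a two-finger parallel gripper is mounted at the origin on a cart in front of the work surface, level with it; the furniture and walls round the work are solid. World frame = base frame: x ahead of the robot, y to its left, z up, the work surface at z = 0. Lengths are in mm, angles in rad, forces in N, time in s.
With the tool pointing down it reaches from about 350 to 875 mm from the base axis. Payload 4.2 kg.
Tool frame: the origin (TCP) lies on the mounting face of the last link; the fingertips stand 182 mm ahead of it and the grasp point (between the pads) lies 164 mm ahead of it; z points along the fingers, y is the line along which they close (so a half turn about z gives the same grasp; the last joint's range is limited). The gripper opens to 87 mm and grips with 3 to 60 N. Pads are 19 mm wide; open, the fingers measure 117 mm over their backs; the gripper's body (75 mm by 190 mm) begins 51 mm behind the grasp point.
Start: joints at [-1.032, 0.385, 0.008, 0, -1.194, -0.259], TCP at [172.619, -600.669, 404.75] pointing down, gripper open.
Joint ranges: [-3.14, 3.14], [-1.21, 2.06], [-1.07, 1.41], [-3.16, 2.05], [-2.99, -0.16], [-3.1, 3.1]. Speed limits (rad/s): [2.79, 2.79, 3.14, 3.14, 3.14, 3.14].

### API

Orientations are given as a unit quaternion [w, x, y, z].
In Python, from cell import env gives the robot as it stands.
- The arm moves only by the tool play_rows, never from a script. Its argument "targets" is a list of rows, each a list of 3 entries, a list of its own where there are three numbers: the turn, a rotation vector about the tool's x, y, z as a fraction of full scale, then the shift along the tool's x, y, z as a fraction of full scale, then the closure, from -1 (fully open) to 1 (shut). A call has exactly 5 rows; each row shifts and turns the commanded pose from where the row before left it, along the tool's axes as they then stand; what a row does not reach is not made up. Full scale, the value 1, is 0.5 m for a shift and 90 degrees for a turn. A row lasts 1/10 s, in which the tool goes at most 50 mm and 8.59 degrees, less where a joint would pass 70% of its speed; a pose out of reach is approached as far as the arm can. A call with a number of a shift or a turn outside -1 to 1 is refused whole. A call with a gripper value outside its range is refused whole. The fingers move at their own pace and stop on an object; "grip_force" is the grip in N (left out, the last holds). Time passes only in rows, so rows that do not move let the fingers close, or fill a call up. It gives the time, the measured TCP pose, the force, the opening and the grip force at its end, in the units of the state.
- env.observe(): the state, without advancing time (a new reading comes with each control period).
- env.get_image(name): name is "side" or "top"; returns a dict with "img" (400x640x3 uint8, red, green, blue), "fx", "fy", "cx", "cy" (pixels), "rvec" (rotation vector, rad) and "tvec" (3), from world to camera coordinates, as OpenCV has them. Camera axes: x right, y down, z forward; pixel columns grow to the right and rows downward; lengths in mm; the calibration is good to about 2 mm. A picture is of the moment at which its call begins. There is no depth.
- env.hand_in(): hands the job in; it is judged then, once.
The state is a dict: "time": time; "joints": joint angles; "qd": joint speeds; "joint_efforts": joint torques, N m; "eef_pos": TCP position; "orientation": TCP orientation; "force": force on the tool from outside, world axes, zero at the start; "torque": the same for the moment, N m; "gripper_width": opening from 0.0 (shut) to 1.0 (fully open); "finger_force": force on a finger pad.
Only numpy, scipy, OpenCV 4.12 (cv2) and the standard library are available. Lean on these libraries where they do the work, as an engineer would, in place of code of your own. Each camera call takes 0.05 s, during which the arm holds its last target. There are 200 camera calls.

### The job

The four ink bottles were put away in each other's holders, where they wobble and could be knocked over. Move every bottle into the holder whose recess fits its foot, so that all four sit down in their recesses; the bare cork mat is free for standing one aside while you swap them. Lower each one gently, keep them upright, and leave the rinse jar where it stands.

Things in the scene. Friction and masses are not known exactly. Their poses are not given: they have to be found in the camera images.
- bottle_oblong: Oblong glass ink bottle with dark ink, a plain paper label on both broad faces and a narrow black screw cap. Body 28 mm (own x) by 68 mm (own y), 46 mm high, flat sides; cap 24 mm across; 62 mm high over all. Take it across the 28 mm body. Origin: centre of its underside, z up. About 0.13 kg. It fits only the oblong holder; at the start it stands across the rim of the small round holder.
- bottle_square: Square glass ink bottle with dark ink, paper label on two faces and a black screw cap. Body 46 mm (x) by 46 mm (y), 40 mm high, flat sides; cap 30 mm across; 56 mm high over all. Take it across the 46 mm body. Origin: centre of its underside, z up. About 0.15 kg. At the start it stands on the rim of the oblong holder.
- bottle_bell: Bell-shaped round glass ink bottle with dark ink: foot 64 mm across up to 16 mm above its underside, a white paper band round the foot, then sloping in to a 32 mm neck (36 to 40 mm up), with a tall black cap 40 mm across from 40 to 66 mm up. Take it by the cap. Origin: centre of its underside, z up. About 0.16 kg. At the start it stands on the rim of the square holder.
- jar_small: Small low round ink jar, 40 mm across and 35 mm high, with a broad black cap 46 mm across that covers it from 19 to 35 mm above its underside (the cap does not come off). Take it by the cap. Origin: centre of its underside, z up. About 0.09 kg. At the start it stands loose in the much too wide recess of the large round holder.
- holder_oblong: Low wooden holder, 16 mm high, fixed to the table, with one recess 9 mm deep (recess floor 7 mm above the table, felt-lined). Oblong block 64 mm (own x) by 104 mm (own y), recess 36 mm (x) by 76 mm (y), for the oblong bottle: their y axes must be parallel, either way round. Origin: centre of its underside on the table, z up.
- holder_square: Low wooden holder, 16 mm high, fixed to the table, with one recess 9 mm deep (recess floor 7 mm above the table, felt-lined). Square block 82 by 82 mm, recess 54 by 54 mm along its x and y, for the square bottle, in any of the four ways round. Origin: centre of its underside on the table, z up.
- holder_bell: Low wooden holder, 16 mm high, fixed to the table, with one recess 9 mm deep (recess floor 7 mm above the table, felt-lined). The larger of the two round ones: 100 mm across, recess 72 mm across, for the bell-shaped bottle. Origin: centre of its underside on the table, z up.
- holder_small: Low wooden holder, 16 mm high, fixed to the table, with one recess 9 mm deep (recess floor 7 mm above the table, felt-lined). The smaller of the two round ones: 76 mm across, recess 48 mm across, for the small jar. Origin: centre of its underside on the table, z up.
- cork_mat: Bare square cork mat, 110 by 110 by 4 mm, fixed flat on the table, with nothing on it: room to stand one bottle for a while. Origin: centre of its underside, z up.
- rinse_jar: Open glass rinse jar, 65 mm across and 81 mm high, half full; loose. It stands behind the holders and stays where it is. (Also on the table, not to be touched: pens, an eraser, a wax stick, all lower than the holders; and at the right the paper trimmer, whose raised black handle reaches about 120 mm high.) Origin: centre of its underside, z up.
Things that resemble listed ones, but are neither listed nor needed, are in the scene too. Leave any purple look-alike of the bottle_square alone.

How it is judged (in metres and radians):
At the end, for the whole second after the job is handed in: Each bottle stands upright (within 0.1 rad) and at rest in the recess of its own holder: its centre within 8 mm of the holder's centre and its underside less than 10.5 mm above the table (down in the recess, not on the rim); the rinse jar still stands (horizontal distance between bottle_oblong and holder_oblong below 0.008 m and z of bottle_oblong in the frame of holder_oblong below 0.0105 m and angle between each of bottle_oblong, bottle_square, bottle_bell, jar_small, rinse_jar's own z axis and vertical below 0.1 rad and linear speed of each of bottle_oblong, bottle_square, bottle_bell, jar_small below 0.02 m/s and horizontal distance between bottle_square and holder_square below 0.008 m and z of bottle_square in the frame of holder_square below 0.0105 m and horizontal distance between bottle_bell and holder_bell below 0.008 m and z of bottle_bell in the frame of holder_bell below 0.0105 m and horizontal distance between jar_small and holder_small below 0.008 m and z of jar_small in the frame of holder_small below 0.0105 m); the robot touches nothing.
It fails at once if a bottle is tipped over (more than 0.7 rad) (angle between any of bottle_oblong, bottle_square, bottle_bell, jar_small's own z axis and vertical above 0.7 rad).
It fails at once if a bottle is dropped into its holder (faster than 0.7 m/s) ((linear speed of bottle_oblong above 0.7 m/s and z of bottle_oblong in the frame of holder_oblong below 0.04 m and horizontal distance between bottle_oblong and holder_oblong below 0.03 m) or (linear speed of bottle_square above 0.7 m/s and z of bottle_square in the frame of holder_square below 0.04 m and horizontal distance between bottle_square and holder_square below 0.03 m) or (linear speed of bottle_bell above 0.7 m/s and z of bottle_bell in the frame of holder_bell below 0.04 m and horizontal distance between bottle_bell and holder_bell below 0.03 m) or (linear speed of jar_small above 0.7 m/s and z of jar_small in the frame of holder_small below 0.04 m and horizontal distance between jar_small and holder_small below 0.03 m)).
It fails at once if the rinse jar is knocked over or pushed more than 3 cm (angle between rinse_jar's own z axis and vertical above 0.4 rad or distance of rinse_jar from where it was at the start of the episode above 0.03 m).
It also fails if it takes over 104 s, if anything falls off the work surface, if the arm or the gripper's body presses on something with over 40 N, if the wrist force passes 120 N, or if a joint passes its speed limit or range.

## Working session

There is one attempt and no reset: what is moved stays moved. The work goes in short steps, Python scripts to look and compute and a tool call to move; the robot and the scene stay as the last step left them, time stands still between calls to the robot, and variables do not carry over. Pictures are saved under pics/ and viewed, at most 14 in all, crops included, and the job is handed in when it is done.

Besides the shell and the picture viewer there is one more tool, called after "Call:" as name(argument=value, ...), one argument or row to a line, values as JSON. play_rows: Moves the arm, as the interface text tells. Its arguments: {"type":"object","properties":{"targets":{"type":"array","items":{"type":"array"}},"grip_force":{"type":"number"}},"required":["targets"]}

```bash
mkdir -p pics
cat > h.py <<'E'
import numpy as np, cv2
from cell import env
def shot(n,f=None):
    d=env.get_image(n)
    if f: cv2.imwrite('pics/'+f,d['img'][:,:,::-1])
    return d
def ray(d,u,v,z):
    R=cv2.Rodrigues(np.array(d['rvec'],float))[0]; t=np.array(d['tvec'],float).ravel()
    c=-R.T@t; r=R.T@np.array([(u-d['cx'])/d['fx'],(v-d['cy'])/d['fy'],1])
    return c+r*(z-c[2])/r[2]
def proj(d,p):
    return cv2.projectPoints(np.array(p,float).reshape(-1,3),np.array(d['rvec'],float),np.array(d['tvec'],float),np.array([[d['fx'],0,d['cx']],[0,d['fy'],d['cy']],[0,0,1.]]),None)[0].reshape(-1,2)
E
python3 - <<'E'
from h import *
import pickle
for n in('top','side'):
    d=shot(n,n+'0.png'); pickle.dump(d,open(n+'0.pkl','wb'))
    R=cv2.Rodrigues(np.array(d['rvec'],float))[0]; print(n,d['fx'],-R.T@np.array(d['tvec']).ravel(),R.round(2).tolist())
print(env.observe())
E
```

```text
top 482.522696410984 [ 391.74421758   46.73280158 1389.69554884] [[0.02, -1.0, 0.01], [-0.99, -0.02, -0.12], [0.12, -0.01, -0.99]]
side 488.1102034843948 [  478.97837452 -1108.97195539   619.96064963] [[1.0, -0.07, -0.0], [-0.04, -0.45, -0.89], [0.06, 0.89, -0.45]]
{'time': 0.1, 'joints': array([-1.03237649e+00,  3.85500363e-01,  6.76224988e-03, -4.39262221e-04,
       -1.19398695e+00, -2.58599700e-01]), 'qd': array([-7.92361600e-04, -1.64784716e-04,  3.29061829e-03,  2.80893903e-03,
        8.43856453e-04,  5.50393308e-05]), 'joint_efforts': array([-5.98977294e-04, -3.91689456e+01,  1.87936091e+01,  4.23183560e+00,
        1.34618193e-02, -7.40106702e-05]), 'eef_pos': array([ 172.60072472, -600.51170802,  403.75540216]), 'orientation': array([-1.86070767e-04, -1.39373772e-01,  9.90239355e-01,  9.68017919e-04]), 'force': array([ 0.24095274, -0.55605298, -0.26951951]), 'torque': array([ 0.0527526 , -0.00743133,  0.01267512]), 'finger_force': 0.0, 'gripper_width': 1.0022698008057063}
```

View pics/top0.png

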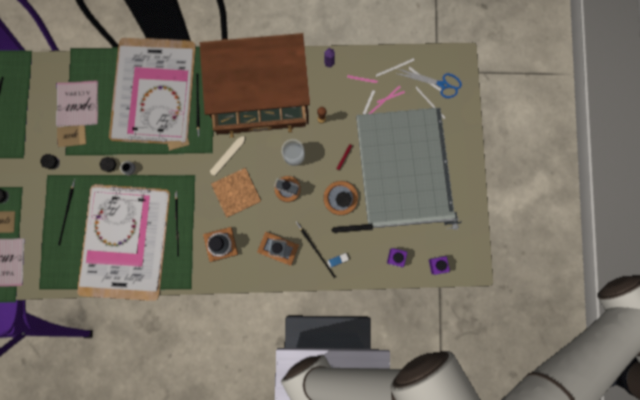

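View pics/side0.png

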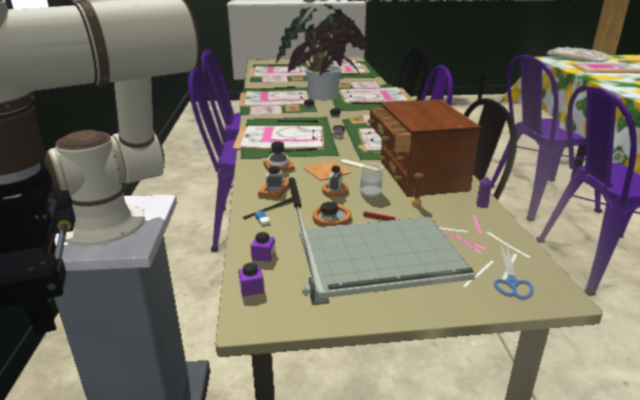

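Top view: the cork mat is at (236,192), and the rinse jar at (292,152). The bottles are oblong on the small round holder (288,188), small jar in the large round holder (341,197), bell on the square holder (221,243) and square on the oblong holder (278,248). Look-alikes are the purple square bottles (398,257) and (441,265) and the dark jars at the left (50,161), (108,164), (128,168). None of those stand on holders, so I choose the four on holders and check them in a crop.

Run:
```python
from h import *
import pickle
t=pickle.load(open('top0.pkl','rb'));s=pickle.load(open('side0.pkl','rb'))
a=t['img'][125:275,195:375]; cv2.imwrite('pics/tc.png',cv2.resize(a,None,fx=4.4,fy=4,interpolation=cv2.INTER_CUBIC)[:,:,::-1])if 0 else cv2.imwrite('pics/tc.png',cv2.resize(a,None,fx=4,fy=4,interpolation=cv2.INTER_CUBIC)[:,:,::-1])
a=s['img'][130:240,240:400]; cv2.imwrite('pics/sc.png',cv2.resize(a,None,fx=5,fy=5,interpolation=cv2.INTER_CUBIC)[:,:,::-1])
# holder masks: brown
hsv=cv2.cvtColor(t['img'],cv2.COLOR_RGB2HSV)
for (u,v) in[(232,243),(269,243),(328,197),(278,190),(236,192),(250,270)]: print((u,v),t['img'][v,u],hsv[v,u])
```

```text
(232, 243) [85 59 42] [ 12 129  85]
(269, 243) [110 115 122] [108  25 122]
(328, 197) [87 75 70] [ 9 50 87]
(278, 190) [120  93  76] [ 12  94 120]
(236, 192) [166 120  81] [ 14 131 166]
(250, 270) [123 117  94] [ 24  60 123]
```

View pics/tc.png

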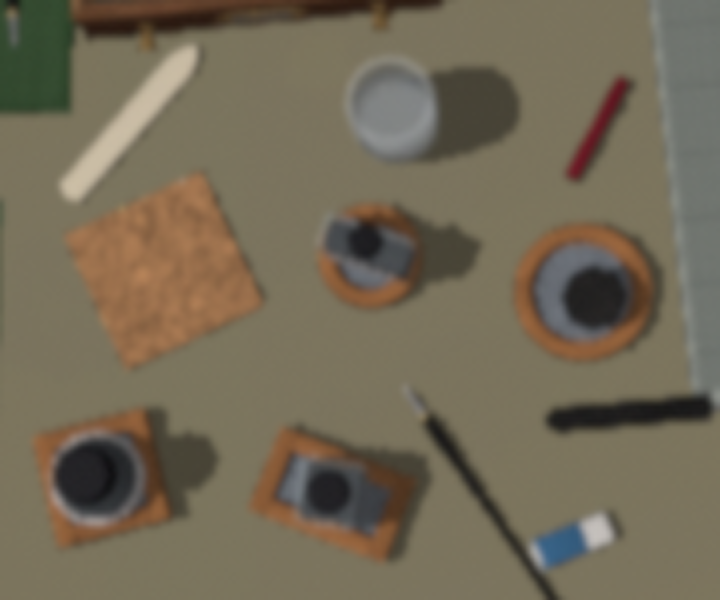

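View pics/sc.png

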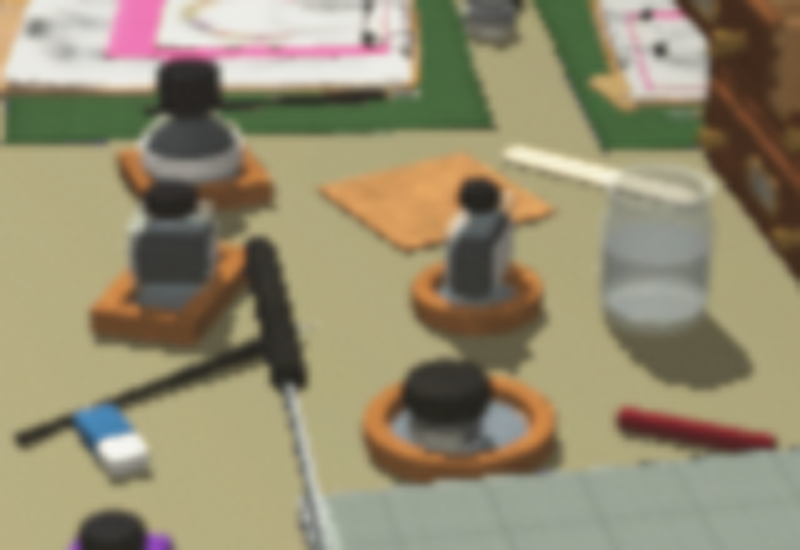

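The crops confirm the four bottles and holders. Next I measure caps and holder outlines by colour masks.

```bash
cat > meas.py <<'E'
from h import *
import sys,pickle
def holders(t):
    hsv=cv2.cvtColor(t['img'],cv2.COLOR_RGB2HSV).astype(int)
    m=((hsv[...,0]<19)&(hsv[...,1]>95)&(hsv[...,2]>55)).astype(np.uint8)*255
    K=8
    crop=cv2.resize(m[125:290,195:375],None,fx=K,fy=K,interpolation=cv2.INTER_CUBIC)
    _,crop=cv2.threshold(crop,127,255,0)
    cs,_=cv2.findContours(crop,cv2.RETR_EXTERNAL,cv2.CHAIN_APPROX_NONE)
    for c in cs:
        if cv2.contourArea(c)<12*12*K*K: continue
        hull=cv2.convexHull(c).reshape(-1,2)
        uv=(hull+.5)/K-.5+[195,125]
        c0=uv.mean(0)
        z=16 if not(c0[0]<262 and c0[1]<225) else 4
        P=np.array([ray(t,u,v,z)[:2] for u,v in uv]).astype(np.float32)
        r=cv2.minAreaRect(P); e=cv2.minEnclosingCircle(P)
        b=cv2.boxPoints(r); L=[np.linalg.norm(b[1]-b[0]),np.linalg.norm(b[2]-b[1])]
        d=(b[1]-b[0]) if L[0]>L[1] else b[2]-b[1]
        print('px',c0.round(1),'rect c',np.round(r[0],1),'size',np.round(r[1],1),'long-axis deg',round(np.degrees(np.arctan2(d[1],d[0]))%180,1),'circ',np.round(e[0],1),round(e[1]*2,1))
def dark(d,win,zt,thr,minpx=15):
    u0,v0,u1,v1=win; K=8
    g=d['img'].max(2)[v0:v1,u0:u1]
    g=cv2.resize(g,None,fx=K,fy=K,interpolation=cv2.INTER_CUBIC)
    m=(g<thr).astype(np.uint8)*255
    cs,_=cv2.findContours(m,cv2.RETR_EXTERNAL,cv2.CHAIN_APPROX_NONE)
    out=[]
    for c in cs:
        if cv2.contourArea(c)<minpx*K*K: continue
        uv=(c.reshape(-1,2)+.5)/K-.5+[u0,v0]
        P=np.array([ray(d,u,v,zt)[:2] for u,v in uv]).astype(np.float32)
        e=cv2.fitEllipse(P); out.append((np.round(e[0],1),np.round(e[1],1),round(cv2.contourArea(c)/K/K,1)))
    return out
E
python3 - <<'E'
from meas import *
t=pickle.load(open('top0.pkl','rb'))
holders(t)
for thr in (40,50,60):
  print(thr)
  for n,w,z in(('obl',(274,172,304,205),78),('sq',(262,230,298,266),72),('bell',(204,226,234,258),82),('jar',(325,180,360,215),42)): print(n,dark(t,w,z,thr))
E
```

```text
px [278.3 249.9] rect c [428.9 160.8] size [109.3  68.3] long-axis deg 69.2 circ [428.7 161.6] 120.5
px [220.4 246. ] rect c [438.4 324.4] size [85.6 87.2] long-axis deg 105.7 circ [438.2 324.6] 115.5
px [287.2 193.1] rect c [582.7 138.6] size [40.2 77.6] long-axis deg 91.0 circ [596.6 138.8] 78.0
px [340.7 199.5] rect c [575.4 -15.2] size [101.1 103.2] long-axis deg 91.0 circ [576.9 -14.8] 105.3
px [237.1 193. ] rect c [588.7 288.3] size [113.3 114.5] long-axis deg 116.7 circ [589.4 288.7] 152.7
px [242.5 130.2] rect c [772.1 266.3] size [ 36.2 193.8] long-axis deg 91.1 circ [784.7 266.6] 194.1
40
obl [(array([600.7, 137.9]), array([17.7, 19.8]), 35.5)]
sq [(array([429.3, 158.4]), array([22.8, 23.1]), 55.9)]
bell [(array([438. , 318.5]), array([37.3, 40.1]), 160.9)]
jar [(array([569.3, -22.3]), array([35., 38.]), 129.7)]
50
obl [(array([600.6, 138.2]), array([21.4, 22.6]), 49.2)]
sq [(array([429.1, 158.8]), array([26.6, 27.2]), 77.2)]
bell [(array([438. , 316.4]), array([41. , 48.8]), 215.7)]
jar [(array([569.1, -22.7]), array([38.6, 41.5]), 156.5)]
60
obl [(array([600.6, 138.3]), array([24.2, 25.3]), 62.1)]
sq [(array([429.1, 158.8]), array([29.1, 30.3]), 93.9)]
bell [(array([437. , 315.4]), array([45.7, 51. ]), 253.0)]
jar [(array([569.1, -23.3]), array([40.8, 44.7]), 178.5)]
```

Run:
```python
from meas import *
t=pickle.load(open('top0.pkl','rb'));s=pickle.load(open('side0.pkl','rb'))
print('side caps')
for thr in (50,60):
  for n,w,z in(('obl',(328,163,344,174),70),('sq',(266,164,284,176),64),('bell',(270,140,286,153),69),('jar',(318,200,340,217),34)): print(n,dark(s,w,z,thr))
# handle tip triangulation
R=lambda d:cv2.Rodrigues(np.array(d['rvec'],float))[0]
def tri(a,b):
    P=[]
    for d in(t,s):
        K=np.array([[d['fx'],0,d['cx']],[0,d['fy'],d['cy']],[0,0,1]]);P.append(K@np.c_[R(d),np.array(d['tvec']).ravel()])
    X=cv2.triangulatePoints(P[0],P[1],np.array(a,float).reshape(2,1),np.array(b,float).reshape(2,1));return (X[:3]/X[3]).ravel().round(1)
print('tip',tri((334,229.5),(292,180)),'base',tri((371,227),(299,206)))
# side-view holders: brown hull at z=16
hsv=cv2.cvtColor(s['img'],cv2.COLOR_RGB2HSV).astype(int)
m=((hsv[...,0]<19)&(hsv[...,1]>110)&(hsv[...,2]>60)).astype(np.uint8)*255
K=8
crop=cv2.resize(m[150:235,255:355],None,fx=K,fy=K,interpolation=cv2.INTER_CUBIC);_,crop=cv2.threshold(crop,127,255,0)
for c in cv2.findContours(crop,0,1)[0]:
    if cv2.contourArea(c)<60*64: continue
    uv=(c.reshape(-1,2)+.5)/K-.5+[255,150]; l=uv[uv[:,0].argmin()];r=uv[uv[:,0].argmax()];b=uv[uv[:,1].argmin()]
    print('side px l',l.round(1),ray(s,*l,16)[:2].round(1),'r',r.round(1),ray(s,*r,16)[:2].round(1),'top',b.round(1),ray(s,*b,16)[:2].round(1))
# body yaw in top: bright/grey body edges: save enlarged crops
a=np.hstack([cv2.resize(t['img'][v-20:v+20,u-20:u+20],(400,400),interpolation=cv2.INTER_CUBIC) for u,v in((288,189),(278,248))])
cv2.imwrite('pics/b.png',np.clip(a.astype(float)*1.6,0,255).astype(np.uint8)[:,:,::-1])
```

```text
side caps
obl [(array([602.3, 135.3]), array([16.3, 32.1]), 21.0)]
sq [(array([429.7, 156.2]), array([26.1, 34. ]), 34.2)]
bell [(array([438.3, 316.2]), array([35.7, 82.7]), 84.5)]
jar [(array([570.3, -37. ]), array([38. , 44.4]), 78.2)]
obl [(array([602.3, 135.6]), array([17.8, 38.2]), 27.5)]
sq [(array([429.7, 159. ]), array([27.4, 45.5]), 49.4)]
bell [(array([438.7, 317.3]), array([39.9, 89.2]), 98.5)]
jar [(array([570.7, -27.9]), array([42., 65.]), 158.3)]
tip [479.2   5.2 101.8] base [491.3 -96.   80.9]
side px l [311.4 214.3] [526.2 -21.2] r [350.4 219.1] [622.2 -53.3] top [337.9 204.6] [598.8  26.3]
side px l [321.6 185.9] [563.5 143. ] r [348.4 188.1] [638.3 123.2] top [324.9 182.6] [574.8 164.7]
side px l [257.6 190.9] [382.9 125.1] r [289.4 182.1] [472.4 176.3] top [284.8 177.6] [459.1 208.6]
side px l [303.4 167.3] [516.8 280.1] r [349.6 171.7] [655.1 235.6] top [327.9 160.6] [596.8 327.7]
side px l [279.6 166.9] [443.1 288.9] r [293.4 169.1] [485.7 269.1] top [288.8 159.6] [472.3 346.1]
```

View pics/b.png

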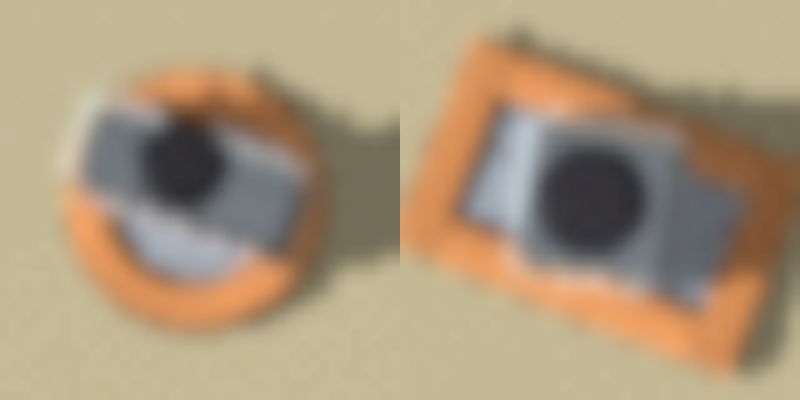

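The enlarged crops show the oblong bottle's long axis at about 74° and the square bottle's faces at about 82°. The cap positions from both views agree within 2 mm in x. The jar is first, keeping the current yaw of 106°, which keeps the gripper clear of the trimmer handle at about (480..491, 5..-96).

```bash
cat > go.py <<'E'
from h import *
import sys
from scipy.spatial.transform import Rotation as Ro
def go(x,y,z,yaw=None):
    o=env.observe(); q=o['orientation']; R=Ro.from_quat([q[1],q[2],q[3],q[0]])
    M=R.as_matrix(); cur=np.degrees(np.arctan2(M[1,1],M[0,1]))
    rz=0
    if yaw is not None:
        d=(yaw-cur+90)%180-90; rz=-d; M=(R*Ro.from_euler('z',rz,degrees=True)).as_matrix()
    g=o['eef_pos']+M[:,2]*164
    s=M.T@(np.array([x,y,z])-g)
    print('t',round(o['time'],2),'grasp now',g.round(1),'yaw',round(cur,2),'tilt',np.degrees(np.arccos(-M[2,2])).round(2),'j6',o['joints'][5].round(2),'w',round(o['gripper_width']*87,1),'F',o['force'].round(1),o['finger_force'])
    print(' turn total',round(rz/90,4),'| shift after turn (fr)',(s/500).round(4))
if __name__=='__main__': go(*map(float,sys.argv[1:]))
E
python3 go.py 570 -22.5 150
```

```text
t 0.1 grasp now [ 172.5 -600.2  239.8] yaw 106.02 tilt 0.11 j6 -0.26 w 87.2 F [ 0.2 -0.6 -0.3] 0.0
 turn total 0.0 | shift after turn (fr) [-1.0831  0.8907  0.1812]
```

Call:
play_rows(
  targets=[
    [[0,0,0],[-0.0722,0.0594,0.012],-0.425],
    [[0,0,0],[-0.0722,0.0594,0.012],-0.425],
    [[0,0,0],[-0.0722,0.0594,0.012],-0.425],
    [[0,0,0],[-0.0722,0.0594,0.012],-0.425],
    [[0,0,0],[-0.0722,0.0594,0.012],-0.425],
  ],
  grip_force=15,
)

```text
time: 0.6
eef_pos: [305.6, -406.4, 374.2]
orientation: [-0.0, -0.139, 0.99, 0.0]
force: [0.6, 0.1, -0.1]
gripper_width: 0.728
finger_force: 0.0
```

Call:
play_rows(
  targets=[
    [[0,0,0],[-0.0722,0.0594,0.012],-0.425],
    [[0,0,0],[-0.0722,0.0594,0.012],-0.425],
    [[0,0,0],[-0.0722,0.0594,0.012],-0.425],
    [[0,0,0],[-0.0722,0.0594,0.012],-0.425],
    [[0,0,0],[-0.0722,0.0594,0.012],-0.425],
  ],
)

```text
time: 1.1
eef_pos: [438.1, -213.7, 344.4]
orientation: [-0.0, -0.14, 0.99, 0.0]
force: [0.8, -0.8, -0.1]
gripper_width: 0.713
finger_force: 0.0
```

Call:
play_rows(
  targets=[
    [[0,0,0],[-0.0722,0.0594,0.012],-0.425],
    [[0,0,0],[-0.0722,0.0594,0.012],-0.425],
    [[0,0,0],[-0.0722,0.0594,0.012],-0.425],
    [[0,0,0],[-0.0722,0.0594,0.012],-0.425],
    [[0,0,0],[-0.0722,0.0594,0.012],-0.425],
  ],
)

```text
time: 1.6
eef_pos: [570.7, -21.1, 314.2]
orientation: [-0.0, -0.14, 0.99, -0.0]
force: [-0.4, -1.2, -0.0]
gripper_width: 0.715
finger_force: 0.0
```

Call:
play_rows(
  targets=[
    [[0,0,0],[0,0,0],-0.425],
    [[0,0,0],[0,0,0],-0.425],
    [[0,0,0],[0,0,0],-0.425],
    [[0,0,0],[0,0,0],-0.425],
    [[0,0,0],[0,0,0],-0.425],
  ],
)

```text
time: 2.1
eef_pos: [569.5, -23.9, 315.1]
orientation: [0.0, -0.139, 0.99, 0.0]
force: [0.8, 0.4, 0.6]
gripper_width: 0.71
finger_force: 0.0
```

```bash
python3 go.py 570 -22.5 38
python3 - <<'E'
from h import *
t=shot('top');s=shot('side')
a=cv2.resize(t['img'][100:275,230:430],(640,560),interpolation=cv2.INTER_CUBIC)
cv2.imwrite('pics/c1.png',a[:,:,::-1])
a=cv2.resize(s['img'][60:240,240:440],(640,576),interpolation=cv2.INTER_CUBIC)
cv2.imwrite('pics/c2.png',a[:,:,::-1])
E
```

```text
t 2.1 grasp now [569.6 -23.9 151.1] yaw 105.95 tilt 0.02 j6 -1.53 w 61.8 F [0.8 0.4 0.6] 0.0
 turn total 0.0 | shift after turn (fr) [-0.0015  0.0025  0.2262]
```

View pics/c2.png

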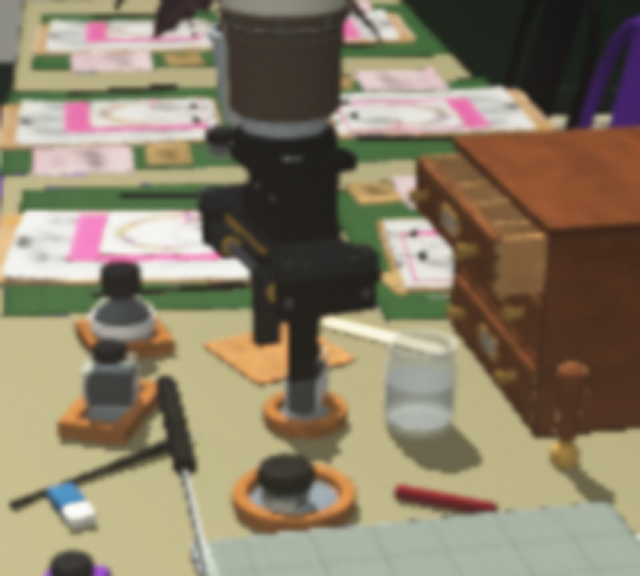

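The gripper is above the jar with its long body lying along the closing line and clear of the handle. Descending to grasp.

Call:
play_rows(
  targets=[
    [[0,0,0],[-0.001,0.002,0.05],-0.425],
    [[0,0,0],[0,0,0.05],-0.425],
    [[0,0,0],[0,0,0.05],-0.425],
    [[0,0,0],[0,0,0.04],-0.425],
    [[0,0,0],[0,0,0.02],-0.425],
  ],
)

```text
time: 2.7
eef_pos: [569.6, -22.3, 208.1]
orientation: [-0.001, -0.139, 0.99, -0.0]
force: [0.2, 0.0, 0.4]
gripper_width: 0.714
finger_force: 0.0
```

Call:
play_rows(
  targets=[
    [[0,0,0],[0,0,0.016],-0.425],
    [[0,0,0],[0,0,0],-0.425],
    [[0,0,0],[0,0,0],0.3],
    [[0,0,0],[0,0,0],0.3],
    [[0,0,0],[0,0,0],0.3],
  ],
)

```text
time: 3.2
eef_pos: [570.5, -21.8, 202.6]
orientation: [0.001, -0.139, 0.99, 0.0]
force: [0.1, 0.6, -0.2]
gripper_width: 0.526
finger_force: 0.0
```

Call:
play_rows(
  targets=[
    [[0,0,0],[0,0,0],0.3],
    [[0,0,0],[0,0,0],0.3],
    [[0,0,0],[0,0,0],0.3],
    [[0,0,0],[0,0,0],0.3],
    [[0,0,0],[0,0,0],0.3],
  ],
)

```text
time: 3.7
eef_pos: [570.5, -21.8, 202.6]
orientation: [0.001, -0.14, 0.99, -0.0]
force: [-0.8, -0.6, 5.2]
gripper_width: 0.495
finger_force: 15.0
```

```bash
python3 go.py 588.7 288.3 130
```

```text
t 3.7 grasp now [570.7 -21.8  38.6] yaw 106.06 tilt 0.07 j6 -1.54 w 43.0 F [-0.8 -0.6  5.2] 15.00047869005357
 turn total 0.0 | shift after turn (fr) [-0.2063  0.5859 -0.1828]
```

Call:
play_rows(
  targets=[
    [[0,0,0],[0,0,-0.01],0.3],
    [[0,0,0],[0,0,-0.02],0.3],
    [[0,0,0],[0,0,-0.05],0.3],
    [[0,0,0],[0,0,-0.05],0.3],
    [[0,0,0],[0,0,-0.05],0.3],
  ],
)

```text
time: 4.2
eef_pos: [570.0, -21.9, 292.8]
orientation: [-0.0, -0.139, 0.99, 0.0]
force: [-0.5, 0.7, -1.7]
gripper_width: 0.495
finger_force: 15.0
```

Call:
play_rows(
  targets=[
    [[0,0,0],[0,0,-0.05],0.3],
    [[0,0,0],[0,0,0],0.3],
    [[0,0,0],[0,0,0],0.3],
    [[0,0,0],[0,0,0],0.3],
    [[0,0,0],[0,0,0],0.3],
  ],
)

```text
time: 4.7
eef_pos: [569.9, -21.9, 315.3]
orientation: [-0.001, -0.139, 0.99, -0.0]
force: [0.2, 0.4, -1.6]
gripper_width: 0.496
finger_force: 15.0
```

```bash
python3 go.py 588.7 288.3 150
python3 - <<'E'
from h import *
t=shot('top');s=shot('side')
a=cv2.resize(s['img'][100:240,280:400],(480,560),interpolation=cv2.INTER_CUBIC)
cv2.imwrite('pics/c3.png',a[:,:,::-1])
E
```

```text
t 4.7 grasp now [569.4 -22.  151.3] yaw 106.02 tilt 0.17 j6 -1.54 w 43.1 F [ 0.2  0.4 -1.6] 14.999845480488148
 turn total 0.0 | shift after turn (fr) [-0.2084  0.5858  0.0022]
```

View pics/c3.png

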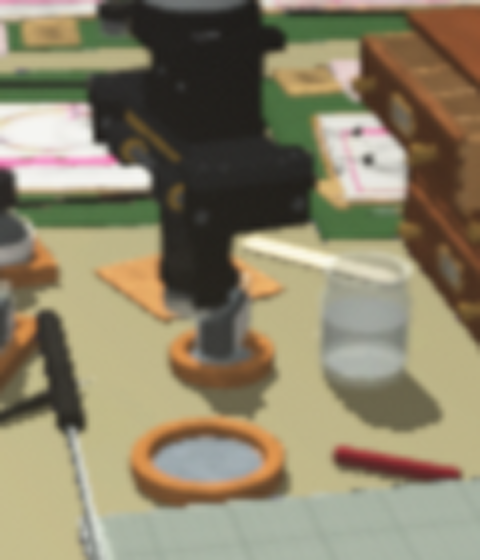

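Call:
play_rows(
  targets=[
    [[0,0,0],[-0.0298,0.0837,0],0.3],
    [[0,0,0],[-0.0298,0.0837,0],0.3],
    [[0,0,0],[-0.0298,0.0837,0],0.3],
    [[0,0,0],[-0.0298,0.0837,0],0.3],
    [[0,0,0],[-0.0298,0.0837,0],0.3],
  ],
)

```text
time: 5.3
eef_pos: [583.9, 201.6, 316.1]
orientation: [-0.0, -0.139, 0.99, -0.0]
force: [1.0, -0.4, -0.5]
gripper_width: 0.498
finger_force: 15.0
```

Call:
play_rows(
  targets=[
    [[0,0,0],[-0.0298,0.0837,0],0.3],
    [[0,0,0],[-0.0298,0.0837,0],0.3],
    [[0,0,0],[0,0,0],0.3],
    [[0,0,0],[0,0,0.04],0.3],
    [[0,0,0],[0,0,0.05],0.3],
  ],
)

```text
time: 5.8
eef_pos: [589.7, 288.9, 271.8]
orientation: [0.001, -0.14, 0.99, 0.0]
force: [-0.0, -0.2, -0.7]
gripper_width: 0.495
finger_force: 15.0
```

Call:
play_rows(
  targets=[
    [[0,0,0],[0,0,0.05],0.3],
    [[0,0,0],[0,0,0.05],0.3],
    [[0,0,0],[0,0,0.02],0.3],
    [[0,0,0],[0,0,0],0.3],
    [[0,0,0],[0,0,0],0.3],
  ],
)

```text
time: 6.3
eef_pos: [590.1, 288.6, 212.5]
orientation: [0.001, -0.14, 0.99, 0.0]
force: [-0.5, 0.8, -1.5]
gripper_width: 0.491
finger_force: 15.0
```

```bash
python3 go.py 588.7 288.3 36
```

```text
t 6.3 grasp now [590.3 288.6  48.5] yaw 106.05 tilt 0.07 j6 -1.99 w 42.7 F [-0.5  0.8 -1.5] 14.999913225037744
 turn total 0.0 | shift after turn (fr) [0.0032 0.0002 0.025 ]
```

Call:
play_rows(
  targets=[
    [[0,0,0],[0,0,0.015],0.3],
    [[0,0,0],[0,0,0.007],0.3],
    [[0,0,0],[0,0,0.003],0.3],
    [[0,0,0],[0,0,0],0.3],
    [[0,0,0],[0,0,0],0.3],
  ],
)

```text
time: 6.8
eef_pos: [589.6, 288.6, 199.7]
orientation: [0.0, -0.14, 0.99, 0.0]
force: [-0.5, -0.1, 1.0]
gripper_width: 0.496
finger_force: 15.0
```

Call:
play_rows(
  targets=[
    [[0,0,0],[0,0,0],-0.5],
    [[0,0,0],[0,0,0],-0.5],
    [[0,0,0],[0,0,0],-0.5],
    [[0,0,0],[0,0,0],-0.5],
    [[0,0,0],[0,0,-0.02],-0.5],
  ],
)

```text
time: 7.3
eef_pos: [589.2, 288.2, 208.1]
orientation: [-0.001, -0.139, 0.99, -0.001]
force: [0.4, -0.3, -0.4]
gripper_width: 0.743
finger_force: 0.0
```

Call:
play_rows(
  targets=[
    [[0,0,0],[0,0,-0.05],-0.5],
    [[0,0,0],[0,0,-0.07],-0.5],
    [[0,0,0],[0,0,-0.07],-0.5],
    [[0,0,0],[0,0,-0.07],-0.5],
    [[0,0,0],[0,0,0],-0.5],
  ],
)

```text
time: 7.8
eef_pos: [590.7, 289.1, 346.8]
orientation: [0.006, -0.14, 0.99, 0.003]
force: [-0.2, -0.2, 0.1]
gripper_width: 0.751
finger_force: 0.0
```

```bash
python3 go.py 438.5 318 140
python3 - <<'E'
from meas import *
t=shot('top');s=shot('side'); pickle.dump((t,s),open('m1.pkl','wb'))
def felt(d,w,z,lo=90,hi=175):
    u0,v0,u1,v1=w;K=8
    a=cv2.resize(d['img'][v0:v1,u0:u1],None,fx=K,fy=K,interpolation=cv2.INTER_CUBIC).astype(int)
    m=((a[...,2]-a[...,0]>-3)&(a[...,2]>60)).astype(np.uint8)*255
    c=max(cv2.findContours(m,0,1)[0],key=cv2.contourArea)
    uv=(c.reshape(-1,2)+.5)/K-.5+[u0,v0]
    P=np.array([ray(d,u,v,z)[:2] for u,v in uv]).astype(np.float32); e=cv2.fitEllipse(P);print(np.round(e[0],1),np.round(e[1],1),uv.mean(0).round(1))
for z in(7,16):
    felt(t,(322,178,358,216),z); felt(s,(308,198,356,228),z)
E
```

```text
t 7.8 grasp now [592.5 290.2 182.9] yaw 106.1 tilt 0.76 j6 -1.99 w 65.3 F [-0.2 -0.2  0.1] 0.0
 turn total 0.0 | shift after turn (fr) [0.2816 0.1386 0.0826]
[577.4 -14.5] [64.4 65.2] [340.2 197.7]
[578.2 -10. ] [47.5 62. ] [331.4 214.6]
[576.2 -14.1] [63.9 64.8] [340.2 197.7]
[576.7 -26.1] [46.8 61.1] [331.4 214.6]
```

Call:
play_rows(
  targets=[
    [[0,0,0],[0.0704,0.0355,0],-0.4],
    [[0,0,0],[0.0704,0.0355,0.02],-0.4],
    [[0,0,0],[0.0704,0.0355,0.03],-0.4],
    [[0,0,0],[0.0704,0.0355,0.03],-0.4],
    [[0,0,0],[0,0,0],-0.4],
  ],
)

```text
time: 8.4
eef_pos: [430.2, 316.7, 295.9]
orientation: [-0.004, -0.141, 0.99, -0.003]
force: [-0.1, 0.3, 0.3]
gripper_width: 0.702
finger_force: 0.0
```

Call:
play_rows(
  targets=[
    [[0,0,0],[0,0,0],-0.4],
    [[0,0,0],[0,0,0],-0.4],
    [[0,0,0],[0,0,0],-0.4],
    [[0,0,0],[0,0,0],-0.4],
    [[0,0,0],[0,0,0],-0.4],
  ],
)

```text
time: 8.9
eef_pos: [435.2, 317.7, 299.3]
orientation: [0.0, -0.139, 0.99, 0.0]
force: [0.1, -0.1, -0.3]
gripper_width: 0.698
finger_force: 0.0
```

```bash
python3 go.py 438.5 319.5 71
```

```text
t 8.9 grasp now [435.2 317.7 135.3] yaw 105.97 tilt 0.02 j6 -2.22 w 60.7 F [ 0.1 -0.1 -0.3] 0.0
 turn total 0.0 | shift after turn (fr) [-0.0072  0.0016  0.1285]
```

Call:
play_rows(
  targets=[
    [[0,0,0],[-0.007,0.0016,0],-0.4],
    [[0,0,0],[0,0,0.03],-0.4],
    [[0,0,0],[0,0,0.05],-0.4],
    [[0,0,0],[0,0,0.03],-0.4],
    [[0,0,0],[0,0,0.018],-0.4],
  ],
)

```text
time: 9.4
eef_pos: [437.9, 319.4, 234.0]
orientation: [-0.001, -0.139, 0.99, -0.001]
force: [-0.5, -1.2, -0.4]
gripper_width: 0.697
finger_force: 0.0
```

Call:
play_rows(
  targets=[
    [[0,0,0],[0,0,0],-0.4],
    [[0,0,0],[0,0,0],-0.1],
    [[0,0,0],[0,0,0],0],
    [[0,0,0],[0,0,0],0.1],
    [[0,0,0],[0,0,0],0.3],
  ],
)

```text
time: 9.9
eef_pos: [438.1, 320.3, 236.3]
orientation: [0.001, -0.14, 0.99, 0.001]
force: [-0.0, 1.5, 2.1]
gripper_width: 0.451
finger_force: 15.0
```

Call:
play_rows(
  targets=[
    [[0,0,0],[0,0,0],0.4],
    [[0,0,0],[0,0,0],0.4],
    [[0,0,0],[0,0,0],0.4],
    [[0,0,0],[0,0,0],0.4],
    [[0,0,0],[0,0,0],0.4],
  ],
)

```text
time: 10.4
eef_pos: [438.2, 320.4, 236.2]
orientation: [0.001, -0.14, 0.99, 0.001]
force: [-1.3, 2.1, 5.0]
gripper_width: 0.449
finger_force: 15.0
```

```bash
python3 go.py 577.3 -14.7 200
```

```text
t 10.4 grasp now [438.5 320.7  72.2] yaw 106.07 tilt 0.18 j6 -2.22 w 39.0 F [-1.3  2.1  5. ] 14.999018748058006
 turn total 0.0 | shift after turn (fr) [-0.0817 -0.7211 -0.2565]
```

Call:
play_rows(
  targets=[
    [[0,0,0],[0,0,-0.01],0.4],
    [[0,0,0],[0,0,-0.03],0.4],
    [[0,0,0],[0,0,-0.06],0.4],
    [[0,0,0],[0,0,-0.07],0.4],
    [[0,0,0],[0,0,-0.07],0.4],
  ],
)

```text
time: 10.9
eef_pos: [437.2, 318.4, 354.9]
orientation: [-0.002, -0.139, 0.99, -0.002]
force: [-0.2, 0.6, -0.6]
gripper_width: 0.454
finger_force: 15.0
```

Call:
play_rows(
  targets=[
    [[0,0,0],[0,0,-0.016],0.4],
    [[0,0,0],[-0.005,-0.045,0],0.4],
    [[0,0,0],[-0.01,-0.09,0],0.4],
    [[0,0,0],[-0.01,-0.09,0],0.4],
    [[0,0,0],[-0.01,-0.09,0],0.4],
  ],
)

```text
time: 11.4
eef_pos: [497.5, 171.0, 361.1]
orientation: [-0.003, -0.14, 0.99, -0.001]
force: [0.3, -0.4, -2.1]
gripper_width: 0.451
finger_force: 15.0
```

Call:
play_rows(
  targets=[
    [[0,0,0],[-0.01,-0.09,0],0.4],
    [[0,0,0],[-0.01,-0.09,0],0.4],
    [[0,0,0],[-0.01,-0.09,0],0.4],
    [[0,0,0],[-0.01,-0.09,0],0.4],
    [[0,0,0],[-0.0067,-0.046,0],0.4],
  ],
)

```text
time: 11.9
eef_pos: [576.4, -19.0, 360.7]
orientation: [-0.003, -0.138, 0.99, -0.0]
force: [-0.1, 1.0, -2.4]
gripper_width: 0.453
finger_force: 15.0
```

Call:
play_rows(
  targets=[
    [[0,0,0],[0,0,0],0.4],
    [[0,0,0],[0,0,0],0.4],
    [[0,0,0],[0,0,0],0.4],
    [[0,0,0],[0,0,0],0.4],
    [[0,0,0],[0,0,0],0.4],
  ],
)

```text
time: 12.4
eef_pos: [576.3, -14.7, 363.2]
orientation: [-0.0, -0.14, 0.99, 0.0]
force: [-0.4, 0.2, -1.4]
gripper_width: 0.449
finger_force: 15.0
```

```bash
python3 go.py 577.3 -14.7 78
```

```text
t 12.4 grasp now [576.2 -14.7 199.2] yaw 106.12 tilt 0.02 j6 -1.54 w 39.1 F [-0.4  0.2 -1.4] 15.000272101024166
 turn total 0.0 | shift after turn (fr) [-0.0021 -0.0007  0.2424]
```

Call:
play_rows(
  targets=[
    [[0,0,0],[-0.002,-0.0005,0.04],0.4],
    [[0,0,0],[0,0,0.06],0.4],
    [[0,0,0],[0,0,0.06],0.4],
    [[0,0,0],[0,0,0.05],0.4],
    [[0,0,0],[0,0,0.025],0.4],
  ],
)

```text
time: 12.9
eef_pos: [576.8, -15.1, 243.6]
orientation: [-0.002, -0.14, 0.99, -0.0]
force: [0.6, -0.2, -1.1]
gripper_width: 0.451
finger_force: 15.0
```

Call:
play_rows(
  targets=[
    [[0,0,0],[0,0,0.007],0.4],
    [[0,0,0],[0,0,0],0.4],
    [[0,0,0],[0,0,0],0.4],
    [[0,0,0],[0,0,0],0.4],
    [[0,0,0],[0,0,0],0.4],
  ],
)

```text
time: 13.4
eef_pos: [577.8, -15.5, 243.3]
orientation: [0.001, -0.139, 0.99, 0.0]
force: [-0.3, 0.0, -1.8]
gripper_width: 0.447
finger_force: 15.0
```

Call:
play_rows(
  targets=[
    [[0,0,0],[0,0,0.01],0.4],
    [[0,0,0],[0,0,0.01],0.4],
    [[0,0,0],[0,0,0.006],0.4],
    [[0,0,0],[0,0,0],0.4],
    [[0,0,0],[0,0,0],0.4],
  ],
)

```text
time: 13.9
eef_pos: [577.7, -15.6, 229.0]
orientation: [-0.0, -0.139, 0.99, -0.0]
force: [0.1, 0.6, -2.6]
gripper_width: 0.453
finger_force: 15.0
```

```bash
python3 go.py 577.3 -14.7 63.2
```

```text
t 13.9 grasp now [577.6 -15.6  65. ] yaw 106.04 tilt 0.02 j6 -1.54 w 39.4 F [ 0.1  0.6 -2.6] 15.000242933747359
 turn total 0.0 | shift after turn (fr) [0.0001 0.0019 0.0036]
```

Call:
play_rows(
  targets=[
    [[0,0,0],[0,0,0.003],0.4],
    [[0,0,0],[0,0,0.001],0.4],
    [[0,0,0],[0,0,0],0.4],
    [[0,0,0],[0,0,0],0.0],
    [[0,0,0],[0,0,0],-0.4],
  ],
)

```text
time: 14.4
eef_pos: [577.9, -15.5, 227.7]
orientation: [0.001, -0.14, 0.99, -0.0]
force: [-0.2, -0.3, 0.1]
gripper_width: 0.525
finger_force: 0.0
```

Call:
play_rows(
  targets=[
    [[0,0,0],[0,0,0],-0.4],
    [[0,0,0],[0,0,0],-0.4],
    [[0,0,0],[0,0,-0.03],-0.4],
    [[0,0,0],[0,0,-0.06],-0.4],
    [[0,0,0],[0,0,-0.07],-0.4],
  ],
)

```text
time: 14.9
eef_pos: [577.3, -15.6, 307.1]
orientation: [-0.002, -0.139, 0.99, -0.0]
force: [0.9, 0.1, -0.0]
gripper_width: 0.696
finger_force: 0.0
```

Call:
play_rows(
  targets=[
    [[0,0,0],[0,0,-0.07],-0.4],
    [[0,0,0],[0,0,0],-0.4],
    [[0,0,0],[0,0,0],-0.4],
    [[0,0,0],[0,0,0],-0.4],
    [[0,0,0],[0,0,0],-0.4],
  ],
)

```text
time: 15.4
eef_pos: [577.3, -15.6, 340.8]
orientation: [-0.001, -0.139, 0.99, -0.0]
force: [-0.9, -0.0, -0.3]
gripper_width: 0.702
finger_force: 0.0
```

```bash
python3 go.py 429.3 159.2 120 82
python3 - <<'E'
from meas import *
t=shot('top');s=shot('side');pickle.dump((t,s),open('m2.pkl','wb'))
print('bell side', dark(s,(315,180,345,215),60,50))
# felt of square holder
def felt(d,w,z):
    u0,v0,u1,v1=w;K=8
    a=cv2.resize(d['img'][v0:v1,u0:u1],None,fx=K,fy=K,interpolation=cv2.INTER_CUBIC).astype(int)
    m=((a[...,2]-a[...,0]>-3)&(a[...,2]>60)).astype(np.uint8)*255
    c=max(cv2.findContours(m,0,1)[0],key=cv2.contourArea)
    uv=(c.reshape(-1,2)+.5)/K-.5+[u0,v0]
    P=np.array([ray(d,u,v,z)[:2] for u,v in uv]).astype(np.float32); r=cv2.minAreaRect(P);print('felt',np.round(r,1) if 0 else r,uv.mean(0).round(1))
for z in (7,16): felt(t,(200,225,242,268),z)
holders(t)
a=np.hstack([cv2.resize(t['img'][165:275,200:365],(620,413),interpolation=cv2.INTER_CUBIC)])
b=cv2.resize(s['img'][130:240,255:365],(413,413),interpolation=cv2.INTER_CUBIC)[:,:]
cv2.imwrite('pics/d.png',np.hstack([cv2.resize(a,(440,293)),cv2.resize(b,(293,293))])[:,:,::-1])
E
```

```text
t 15.4 grasp now [576.9 -15.7 176.8] yaw 106.02 tilt 0.17 j6 -1.54 w 61.1 F [-0.9 -0.  -0.3] 0.0
 turn total 0.2669 | shift after turn (fr) [0.3406 0.3054 0.1143]
bell side [(array([577.8, -27.5]), array([38., 59.]), 114.1)]
felt ((438.605712890625, 326.9273681640625), (49.690792083740234, 48.73212432861328), 15.431461334228516) [219.9 243.9]
felt ((438.3006896972656, 325.1035461425781), (49.367340087890625, 48.41495132446289), 15.431465148925781) [219.9 243.9]
px [220.3 245.2] rect c [438.5 324.5] size [85.8 87.6] long-axis deg 106.0 circ [438.2 324.6] 115.5
px [339.6 206.7] rect c [547.6 -23.7] size [42.1 96.3] long-axis deg 108.8 circ [564.2 -18. ] 96.3
px [228.  191.8] rect c [582.2 302.1] size [112.8  84.1] long-axis deg 26.7 circ [583.6 301.9] 133.9
px [247.6 130.1] rect c [772.1 266.3] size [ 36.2 193.8] long-axis deg 91.1 circ [784.7 266.6] 194.1
```

View pics/d.png

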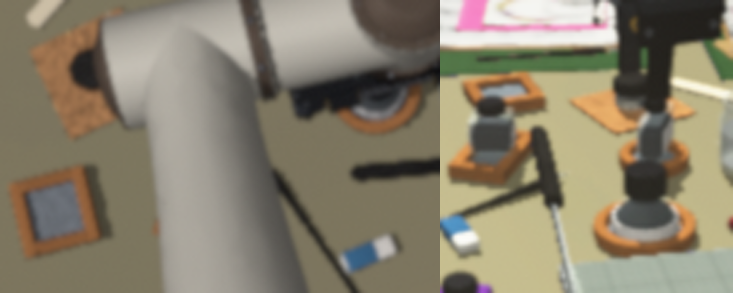

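Bell sits down in its holder, seen at (645,200) in the composite, and the jar stands on the mat at (628,92). The square holder is now measured empty. The square bottle is next.

Call:
play_rows(
  targets=[
    [[0,0,0.089],[0,0,0],-0.6],
    [[0,0,0.089],[0,0,0],-0.6],
    [[0,0,0.089],[0,0,0],-0.6],
    [[0,0,0],[0.068,0.061,0.01],-0.6],
    [[0,0,0],[0.068,0.061,0.02],-0.6],
  ],
)

```text
time: 16.0
eef_pos: [518.7, 54.5, 326.7]
orientation: [0.0, 0.071, 0.997, 0.0]
force: [0.4, 0.5, 0.7]
gripper_width: 0.803
finger_force: 0.0
```

Call:
play_rows(
  targets=[
    [[0,0,0],[0.068,0.061,0.02],-0.6],
    [[0,0,0],[0.068,0.061,0.03],-0.6],
    [[0,0,0],[0.068,0.061,0.03],-0.6],
    [[0,0,0],[0,0,0],-0.6],
    [[0,0,0],[0,0,0],-0.6],
  ],
)

```text
time: 16.5
eef_pos: [430.1, 160.0, 286.9]
orientation: [-0.0, 0.068, 0.998, -0.0]
force: [0.9, -0.4, 0.8]
gripper_width: 0.8
finger_force: 0.0
```

Call:
play_rows(
  targets=[
    [[0,0,0],[0,0,0],-0.6],
    [[0,0,0],[0,0,0],-0.6],
    [[0,0,0],[0,0,0],-0.6],
    [[0,0,0],[0,0,0],-0.6],
    [[0,0,0],[0,0,0],-0.6],
  ],
)

```text
time: 17.0
eef_pos: [430.8, 158.7, 287.3]
orientation: [0.0, 0.07, 0.998, 0.0]
force: [-0.5, 0.2, -0.4]
gripper_width: 0.8
finger_force: 0.0
```

```bash
python3 go.py 429.5 159.2 47 82
```

```text
t 17.0 grasp now [430.8 158.7 123.3] yaw 81.94 tilt 0.01 j6 -2.42 w 69.6 F [-0.5  0.2 -0.4] 0.0
 turn total -0.0007 | shift after turn (fr) [0.0028 0.0007 0.1526]
```

Call:
play_rows(
  targets=[
    [[0,0,0],[0.0028,0.0007,0.03],-0.6],
    [[0,0,0],[0,0,0.05],-0.6],
    [[0,0,0],[0,0,0.04],-0.6],
    [[0,0,0],[0,0,0.02],-0.6],
    [[0,0,0],[0,0,0.012],-0.6],
  ],
)

```text
time: 17.5
eef_pos: [429.3, 159.6, 210.6]
orientation: [-0.0, 0.07, 0.998, -0.0]
force: [-0.4, -1.1, 0.6]
gripper_width: 0.804
finger_force: 0.0
```

Call:
play_rows(
  targets=[
    [[0,0,0],[0,0,0],-0.6],
    [[0,0,0],[0,0,0],-0.4],
    [[0,0,0],[0,0,0],-0.25],
    [[0,0,0],[0,0,0],-0.15],
    [[0,0,0],[0,0,0],-0.1],
  ],
)

```text
time: 18.0
eef_pos: [429.2, 159.7, 211.7]
orientation: [0.0, 0.07, 0.998, 0.0]
force: [-0.4, -0.4, -1.0]
gripper_width: 0.578
finger_force: 0.0
```

Call:
play_rows(
  targets=[
    [[0,0,0],[0,0,0],-0.05],
    [[0,0,0],[0,0,0],0],
    [[0,0,0],[0,0,0],0.3],
    [[0,0,0],[0,0,0],0.3],
    [[0,0,0],[0,0,0],0.3],
  ],
)

```text
time: 18.5
eef_pos: [429.2, 159.6, 211.4]
orientation: [-0.0, 0.07, 0.998, -0.0]
force: [-0.3, -1.7, 3.7]
gripper_width: 0.527
finger_force: 15.0
```

```bash
python3 go.py 438.7 325.9 110 105.5
```

```text
t 18.5 grasp now [429.1 159.5  47.4] yaw 82.01 tilt 0.01 j6 -2.42 w 45.9 F [-0.3 -1.7  3.7] 14.954937756992877
 turn total -0.261 | shift after turn (fr) [-0.1073  0.3155 -0.1252]
```

Call:
play_rows(
  targets=[
    [[0,0,0],[0,0,-0.01],0.3],
    [[0,0,0],[0,0,-0.03],0.3],
    [[0,0,0],[0,0,-0.05],0.3],
    [[0,0,0],[0,0,-0.035],0.3],
    [[0,0,-0.087],[0,0,0],0.3],
  ],
)

```text
time: 19.0
eef_pos: [429.8, 160.2, 276.1]
orientation: [0.002, -0.0, 1.0, 0.002]
force: [0.2, 0.1, -1.6]
gripper_width: 0.525
finger_force: 14.9
```

Call:
play_rows(
  targets=[
    [[0,0,-0.087],[0,0,0],0.3],
    [[0,0,-0.087],[0,0,0],0.3],
    [[0,0,0],[-0.0268,0.0789,0],0.3],
    [[0,0,0],[-0.0268,0.0789,0],0.3],
    [[0,0,0],[-0.0268,0.0789,0],0.3],
  ],
)

```text
time: 19.5
eef_pos: [436.2, 285.6, 273.8]
orientation: [0.0, -0.134, 0.991, 0.0]
force: [1.1, 0.7, -1.1]
gripper_width: 0.529
finger_force: 14.9
```

Call:
play_rows(
  targets=[
    [[0,0,0],[-0.0268,0.0789,0],0.3],
    [[0,0,0],[0,0,0],0.3],
    [[0,0,0],[0,0,0],0.3],
    [[0,0,0],[0,0,0],0.3],
    [[0,0,0],[0,0,0],0.3],
  ],
)

```text
time: 20.0
eef_pos: [438.6, 324.9, 273.7]
orientation: [-0.0, -0.134, 0.991, -0.0]
force: [-0.2, 0.6, -1.6]
gripper_width: 0.528
finger_force: 15.0
```

Call:
play_rows(
  targets=[
    [[0,0,0],[0,0,0],0.3],
    [[0,0,0],[0,0,0],0.3],
    [[0,0,0],[0,0,0],0.3],
    [[0,0,0],[0,0,0],0.3],
    [[0,0,0],[0,0,0],0.3],
  ],
)

```text
time: 20.5
eef_pos: [438.7, 326.0, 273.8]
orientation: [0.0, -0.135, 0.991, 0.0]
force: [0.7, 0.0, -1.0]
gripper_width: 0.529
finger_force: 15.0
```

```bash
python3 go.py 438.7 325.9 55 105.5;python3 - <<'E'
from meas import *
s=shot('side');print(dark(s,(262,120,296,160),110-31.4+48,50))
cv2.imwrite('pics/e.png',cv2.resize(s['img'][100:190,240:330],(540,540),interpolation=cv2.INTER_CUBIC)[:,:,::-1])
E
```

```text
t 20.5 grasp now [438.7 326.  109.8] yaw 105.48 tilt 0.0 j6 -2.24 w 46.1 F [ 0.7  0.  -1. ] 14.950615083798766
 turn total -0.0002 | shift after turn (fr) [ 1.000e-04 -1.000e-04  1.096e-01]
[(array([456.4, 330.8]), array([ 78.3, 227.7]), 254.2)]
```

View pics/e.png

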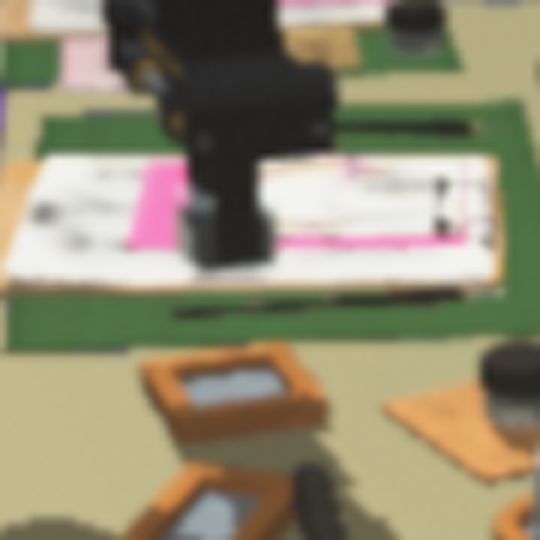

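Bottle held upright at (225,240), above the empty square holder at (240,390). Lowering.

Call:
play_rows(
  targets=[
    [[0,0,0],[0,0,0.03],0.3],
    [[0,0,0],[0,0,0.04],0.3],
    [[0,0,0],[0,0,0.03],0.3],
    [[0,0,0],[0,0,0.009],0.3],
    [[0,0,0],[0,0,0],0.3],
  ],
)

```text
time: 21.05
eef_pos: [438.7, 326.0, 218.7]
orientation: [-0.0, -0.135, 0.991, -0.001]
force: [0.6, 0.5, -1.7]
gripper_width: 0.525
finger_force: 15.0
```

Call:
play_rows(
  targets=[
    [[0,0,0],[0,0,0],0.3],
    [[0,0,0],[0,0,0.01],0.3],
    [[0,0,0],[0,0,0.01],0.3],
    [[0,0,0],[0,0,0.008],0.3],
    [[0,0,0],[0,0,0],0.3],
  ],
)

```text
time: 21.55
eef_pos: [438.5, 325.8, 204.6]
orientation: [-0.001, -0.135, 0.991, -0.0]
force: [-1.1, -0.5, -1.4]
gripper_width: 0.524
finger_force: 15.0
```

Call:
play_rows(
  targets=[
    [[0,0,0],[0,0,0],0.3],
    [[0,0,0],[0,0,0],0.3],
    [[0,0,0],[0,0,0],0.3],
    [[0,0,0],[0,0,0],0.3],
    [[0,0,0],[0,0,0],0.3],
  ],
)

```text
time: 22.05
eef_pos: [438.7, 326.0, 205.3]
orientation: [0.0, -0.135, 0.991, 0.0]
force: [0.5, 1.3, -0.6]
gripper_width: 0.527
finger_force: 15.0
```

```bash
python3 go.py 438.7 325.9 38.4 105.5
```

```text
t 22.05 grasp now [438.7 326.1  41.3] yaw 105.49 tilt 0.01 j6 -2.24 w 45.8 F [ 0.5  1.3 -0.6] 14.950575311668217
 turn total -0.0001 | shift after turn (fr) [ 0.0001 -0.0003  0.0059]
```

Call:
play_rows(
  targets=[
    [[0,0,0],[0,0,0.004],0.3],
    [[0,0,0],[0,0,0.002],0.3],
    [[0,0,0],[0,0,0],0.3],
    [[0,0,0],[0,0,0],0.3],
    [[0,0,0],[0,0,0],-0.2],
  ],
)

```text
time: 22.55
eef_pos: [438.8, 326.1, 202.3]
orientation: [0.0, -0.135, 0.991, 0.0]
force: [0.5, -0.2, -0.8]
gripper_width: 0.564
finger_force: 0.0
```

Call:
play_rows(
  targets=[
    [[0,0,0],[0,0,0],-0.4],
    [[0,0,0],[0,0,0],-0.4],
    [[0,0,0],[0,0,0],-0.4],
    [[0,0,0],[0,0,-0.03],-0.4],
    [[0,0,0],[0,0,-0.06],-0.4],
  ],
)

```text
time: 23.05
eef_pos: [438.1, 325.4, 245.5]
orientation: [-0.002, -0.135, 0.991, -0.002]
force: [0.5, 0.3, -0.8]
gripper_width: 0.701
finger_force: 0.0
```

Call:
play_rows(
  targets=[
    [[0,0,0],[0,0,-0.07],-0.4],
    [[0,0,0],[0,0,-0.05],-0.4],
    [[0,0,0],[0,0,0],-0.4],
    [[0,0,0],[0,0,0],-0.4],
    [[0,0,0],[0,0,0],-0.4],
  ],
)

```text
time: 23.55
eef_pos: [438.3, 325.7, 306.1]
orientation: [-0.001, -0.135, 0.991, -0.001]
force: [0.1, -0.4, -0.3]
gripper_width: 0.703
finger_force: 0.0
```

```bash
python3 go.py 602 138.7 120 164.5
python3 - <<'E'
from meas import *
t=shot('top');s=shot('side');pickle.dump((t,s),open('m3.pkl','wb'))
print(dark(t,(274,172,304,205),78,50),dark(s,(328,163,344,174),70,60))
def felt(d,w,z):
    u0,v0,u1,v1=w;K=8
    a=cv2.resize(d['img'][v0:v1,u0:u1],None,fx=K,fy=K,interpolation=cv2.INTER_CUBIC).astype(int)
    m=((a[...,2]-a[...,0]>-3)&(a[...,2]>60)).astype(np.uint8)*255
    c=max(cv2.findContours(m,0,1)[0],key=cv2.contourArea)
    uv=(c.reshape(-1,2)+.5)/K-.5+[u0,v0]
    P=np.array([ray(d,u,v,z)[:2] for u,v in uv]).astype(np.float32); print('felt',cv2.minAreaRect(P))
felt(t,(262,232,296,266),7);felt(s,(255,172,295,200),7); holders(t)
cv2.imwrite('pics/f.png',np.hstack([cv2.resize(t['img'][165:275,195:305],(390,390),interpolation=cv2.INTER_CUBIC),cv2.resize(s['img'][130:230,250:350],(390,390),interpolation=cv2.INTER_CUBIC)])[:,:,::-1])
E
```

```text
t 23.55 grasp now [438.1 325.4 142.1] yaw 105.47 tilt 0.13 j6 -2.24 w 61.2 F [ 0.1 -0.4 -0.3] 0.0
 turn total -0.6559 | shift after turn (fr) [ 0.2721 -0.4158  0.0443]
[(array([600.6, 138.2]), array([20.4, 22. ]), 45.9)] [(array([600.8, 136.4]), array([21. , 36.2]), 29.5)]
felt ((429.20098876953125, 162.17247009277344), (71.97506713867188, 32.69633102416992), 69.25785064697266)
felt ((428.42437744140625, 169.34901428222656), (55.857872009277344, 27.00680923461914), 70.77740478515625)
px [221.4 254.8] rect c [408.6 316.2] size [26.8 86.5] long-axis deg 102.3 circ [409.  316.2] 86.7
px [277.5 250.5] rect c [429.  161.6] size [107.7  67.6] long-axis deg 69.3 circ [428.1 161.7] 120.0
px [286.2 193.4] rect c [582.7 138.8] size [40.2 77.3] long-axis deg 91.0 circ [594.3 139. ] 77.8
px [339.8 197.6] rect c [575.4 -13.8] size [101.1 100.4] long-axis deg 1.0 circ [576.8 -15.2] 104.9
px [237.7 191.6] rect c [588.9 288.4] size [112.8 114.5] long-axis deg 116.7 circ [589.4 288.7] 152.7
px [246.5 129.5] rect c [772.2 264.9] size [ 36.2 196.7] long-axis deg 91.1 circ [785.8 265.2] 196.9
```

View pics/f.png

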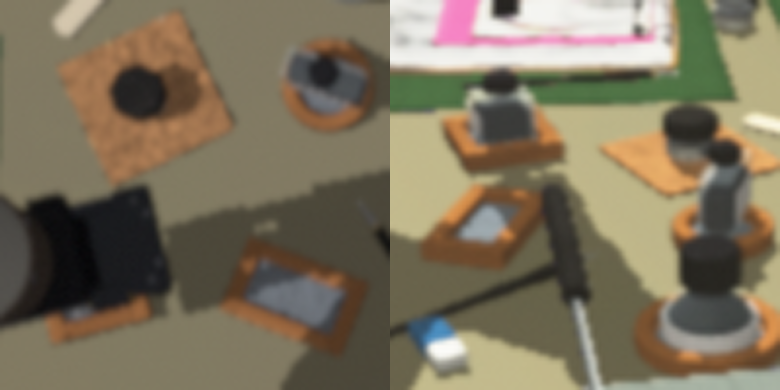

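Square is seated at (500,110), and the oblong holder is empty. Next I pick the oblong bottle with closing yaw 164.5.

Call:
play_rows(
  targets=[
    [[0,0,-0.082],[0,0,0],-0.4],
    [[0,0,-0.082],[0,0,0],-0.4],
    [[0,0,-0.082],[0,0,0],-0.4],
    [[0,0,-0.082],[0,0,0],-0.4],
    [[0,0,-0.082],[0,0,0],-0.4],
  ],
)

```text
time: 24.15
eef_pos: [438.6, 325.9, 306.1]
orientation: [-0.001, -0.444, 0.896, -0.0]
force: [0.0, 0.3, 0.1]
gripper_width: 0.699
finger_force: 0.0
```

Call:
play_rows(
  targets=[
    [[0,0,-0.082],[0,0,0],-0.4],
    [[0,0,-0.082],[0,0,0],-0.4],
    [[0,0,-0.082],[0,0,0],-0.4],
    [[0,0,0],[0.0453,-0.0693,0],-0.4],
    [[0,0,0],[0.0453,-0.0693,0],-0.4],
  ],
)

```text
time: 24.65
eef_pos: [493.5, 264.0, 306.3]
orientation: [-0.001, -0.607, 0.795, -0.0]
force: [1.9, 0.1, 0.5]
gripper_width: 0.7
finger_force: 0.0
```

Call:
play_rows(
  targets=[
    [[0,0,0],[0.0453,-0.0693,0],-0.4],
    [[0,0,0],[0.0453,-0.0693,0],-0.4],
    [[0,0,0],[0.0453,-0.0693,0],-0.4],
    [[0,0,0],[0.0453,-0.0693,0],-0.4],
    [[0,0,0],[0,0,0],-0.4],
  ],
)

```text
time: 25.15
eef_pos: [605.1, 136.2, 305.6]
orientation: [-0.001, -0.603, 0.797, -0.0]
force: [-0.4, 0.3, -0.8]
gripper_width: 0.701
finger_force: 0.0
```

Call:
play_rows(
  targets=[
    [[0,0,0],[0,0,0.02],-0.4],
    [[0,0,0],[0,0,0.02],-0.4],
    [[0,0,0],[0,0,0],-0.4],
    [[0,0,0],[0,0,0],-0.4],
    [[0,0,0],[0,0,0],-0.4],
  ],
)

```text
time: 25.65
eef_pos: [602.5, 140.4, 287.5]
orientation: [0.0, -0.606, 0.795, -0.0]
force: [0.6, -0.3, -0.0]
gripper_width: 0.698
finger_force: 0.0
```

```bash
python3 go.py 601.7 138.7 47 164.5
python3 - <<'E'
from h import *
s=shot('side')
cv2.imwrite('pics/g.png',cv2.resize(s['img'][90:220,280:410],(560,560),interpolation=cv2.INTER_CUBIC)[:,:,::-1])
E
```

```text
t 25.65 grasp now [602.6 140.4 123.5] yaw 164.62 tilt 0.02 j6 -0.76 w 60.7 F [ 0.6 -0.3 -0. ] 0.0
 turn total 0.0013 | shift after turn (fr) [0.0039 0.0009 0.153 ]
```

View pics/g.png

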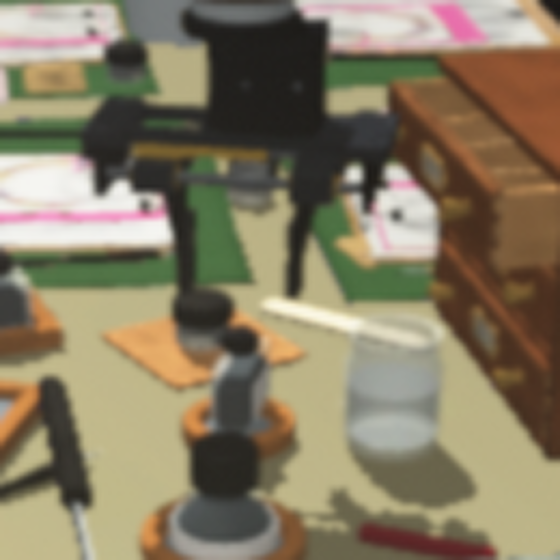

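The fingers at (187,270) and (295,280) straddle the oblong bottle at (240,375), clear of the rinse jar (395,385) and the drawers.

Call:
play_rows(
  targets=[
    [[0,0,0],[0.0035,0.0009,0.03],-0.4],
    [[0,0,0],[0,0,0.05],-0.4],
    [[0,0,0],[0,0,0.04],-0.4],
    [[0,0,0],[0,0,0.02],-0.4],
    [[0,0,0],[0,0,0.012],-0.4],
  ],
)

```text
time: 26.2
eef_pos: [601.9, 138.2, 210.8]
orientation: [-0.0, -0.606, 0.796, -0.0]
force: [-0.2, 0.3, 0.9]
gripper_width: 0.698
finger_force: 0.0
```

Call:
play_rows(
  targets=[
    [[0,0,0],[0,0,0],-0.4],
    [[0,0,0],[0,0,0],-0.1],
    [[0,0,0],[0,0,0],0.1],
    [[0,0,0],[0,0,0],0.2],
    [[0,0,0],[0,0,0],0.25],
  ],
)

```text
time: 26.7
eef_pos: [602.0, 138.0, 211.8]
orientation: [0.0, -0.606, 0.796, -0.0]
force: [-0.8, 0.2, 0.8]
gripper_width: 0.433
finger_force: 0.0
```

Call:
play_rows(
  targets=[
    [[0,0,0],[0,0,0],0.3],
    [[0,0,0],[0,0,0],0.35],
    [[0,0,0],[0,0,0],0.4],
    [[0,0,0],[0,0,0],0.7],
    [[0,0,0],[0,0,0],0.7],
  ],
)

```text
time: 27.2
eef_pos: [602.2, 138.1, 211.5]
orientation: [0.0, -0.606, 0.796, -0.0]
force: [0.1, -0.2, 1.6]
gripper_width: 0.321
finger_force: 14.7
```

Call:
play_rows(
  targets=[
    [[0,0,0],[0,0,0],0.7],
    [[0,0,0],[0,0,0],0.7],
    [[0,0,0],[0,0,0],0.7],
    [[0,0,0],[0,0,-0.01],0.7],
    [[0,0,0],[0,0,-0.02],0.7],
  ],
)

```text
time: 27.7
eef_pos: [601.0, 137.7, 225.2]
orientation: [-0.002, -0.605, 0.796, 0.001]
force: [-0.2, -0.6, -1.6]
gripper_width: 0.321
finger_force: 14.7
```

```bash
python3 go.py 429.3 161.8 130 159.3
```

```text
t 27.7 grasp now [600.3 137.4  61.2] yaw 164.5 tilt 0.26 j6 -0.76 w 27.9 F [-0.2 -0.6 -1.6] 14.720725583320018
 turn total 0.0577 | shift after turn (fr) [ 0.0757  0.3376 -0.1362]
```

Call:
play_rows(
  targets=[
    [[0,0,0],[0,0,-0.04],0.7],
    [[0,0,0],[0,0,-0.06],0.7],
    [[0,0,0],[0,0,-0.033],0.7],
    [[0,0,0.0577],[0,0,0],0.7],
    [[0,0,0],[0.0185,0.0842,0],0.7],
  ],
)

```text
time: 28.2
eef_pos: [561.8, 144.4, 293.5]
orientation: [0.002, -0.567, 0.823, -0.001]
force: [-1.3, 1.7, -1.2]
gripper_width: 0.327
finger_force: 14.7
```

Call:
play_rows(
  targets=[
    [[0,0,0],[0.0185,0.0842,0],0.7],
    [[0,0,0],[0.0185,0.0842,0],0.7],
    [[0,0,0],[0.0185,0.0842,0],0.7],
    [[0,0,0],[0,0,0],0.7],
    [[0,0,0],[0,0,0],0.7],
  ],
)

```text
time: 28.7
eef_pos: [430.5, 163.0, 293.7]
orientation: [0.001, -0.57, 0.822, 0.0]
force: [1.1, 0.4, -1.2]
gripper_width: 0.329
finger_force: 14.7
```

Call:
play_rows(
  targets=[
    [[0,0,0],[0,0,0],0.7],
    [[0,0,0],[0,0,0],0.7],
    [[0,0,0],[0,0,0],0.7],
    [[0,0,0],[0,0,0],0.7],
    [[0,0,0],[0,0,0],0.7],
  ],
)

```text
time: 29.2
eef_pos: [431.6, 162.7, 292.5]
orientation: [-0.0, -0.569, 0.823, -0.0]
force: [0.6, -0.8, -1.4]
gripper_width: 0.324
finger_force: 14.7
```

```bash
python3 go.py 429.3 161.8 55 159.3
python3 - <<'E'
from meas import *
t=shot('top');s=shot('side')
def felt(d,w,z):
    u0,v0,u1,v1=w;K=8
    a=cv2.resize(d['img'][v0:v1,u0:u1],None,fx=K,fy=K,interpolation=cv2.INTER_CUBIC).astype(int)
    m=((a[...,2]-a[...,0]>-3)&(a[...,2]>60)).astype(np.uint8)*255
    c=max(cv2.findContours(m,0,1)[0],key=cv2.contourArea)
    uv=(c.reshape(-1,2)+.5)/K-.5+[u0,v0]
    P=np.array([ray(d,u,v,z)[:2] for u,v in uv]).astype(np.float32); print('felt',cv2.fitEllipse(P))
felt(t,(270,172,306,208),7); felt(s,(320,174,352,202),7); holders(t)
# side view of held bottle vs gripper: project label-edge blob
E
```

```text
t 29.2 grasp now [431.5 162.7 128.5] yaw 159.3 tilt 0.03 j6 -1.08 w 28.2 F [ 0.6 -0.8 -1.4] 14.720728273387067
 turn total 0.0 | shift after turn (fr) [0.0031 0.0035 0.1471]
felt ((601.15771484375, 140.02911376953125), (41.42839050292969, 41.75857162475586), 98.01991271972656)
felt ((599.796875, 143.2278289794922), (31.74081039428711, 37.840999603271484), 124.64132690429688)
px [289.9 253.7] rect c [416.2 127.3] size [36.8 67.1] long-axis deg 159.7 circ [415.6 126.1] 70.4
px [216.1 242.8] rect c [444.8 326.4] size [72.1 87.3] long-axis deg 105.7 circ [443.8 326.3] 108.0
px [339.1 199.3] rect c [575.4 -13.7] size [101.1 100.4] long-axis deg 0.9 circ [577.1 -15.2] 104.5
px [285.7 188.5] rect c [600.2 139.2] size [75.3 77.4] long-axis deg 91.0 circ [600.4 138.5] 80.3
px [235.9 192.7] rect c [588.6 288.4] size [113.3 114.2] long-axis deg 116.6 circ [589.4 288.7] 152.7
px [242.4 130.5] rect c [772.2 264.9] size [ 36.2 196.7] long-axis deg 91.1 circ [784.8 265.1] 197.0
```

Call:
play_rows(
  targets=[
    [[0,0,0],[0.0031,0.0035,0.02],0.7],
    [[0,0,0],[0,0,0.05],0.7],
    [[0,0,0],[0,0,0.05],0.7],
    [[0,0,0],[0,0,0.025],0.7],
    [[0,0,0],[0,0,0.002],0.7],
  ],
)

```text
time: 29.8
eef_pos: [428.3, 161.4, 217.1]
orientation: [-0.003, -0.569, 0.823, -0.0]
force: [-0.0, -0.9, -1.1]
gripper_width: 0.326
finger_force: 14.7
```

Call:
play_rows(
  targets=[
    [[0,0,0],[0,0,0],0.7],
    [[0,0,0],[0,0,0.01],0.7],
    [[0,0,0],[0,0,0.01],0.7],
    [[0,0,0],[0,0,0.008],0.7],
    [[0,0,0],[0,0,0],0.7],
  ],
)

```text
time: 30.3
eef_pos: [428.9, 161.9, 204.9]
orientation: [-0.0, -0.569, 0.822, -0.0]
force: [0.3, -0.3, -0.9]
gripper_width: 0.327
finger_force: 14.7
```

Call:
play_rows(
  targets=[
    [[0,0,0],[0,0,0],0.7],
    [[0,0,0],[0,0,0],0.7],
    [[0,0,0],[0,0,0],0.7],
    [[0,0,0],[0,0,0],0.7],
    [[0,0,0],[0,0,0],0.7],
  ],
)

```text
time: 30.8
eef_pos: [429.1, 162.0, 205.3]
orientation: [0.0, -0.569, 0.822, 0.0]
force: [-0.7, 0.2, -1.3]
gripper_width: 0.326
finger_force: 14.7
```

```bash
python3 go.py 429.3 161.8 38.5 159.3
```

```text
t 30.8 grasp now [429.1 162.   41.3] yaw 159.34 tilt 0.01 j6 -1.08 w 28.3 F [-0.7  0.2 -1.3] 14.720747599785682
 turn total 0.0004 | shift after turn (fr) [ 0.0003 -0.0005  0.0057]
```

Call:
play_rows(
  targets=[
    [[0,0,0],[0,0,0.004],0.7],
    [[0,0,0],[0,0,0.002],0.7],
    [[0,0,0],[0,0,0],0.7],
    [[0,0,0],[0,0,0],0.7],
    [[0,0,0],[0,0,0],0.2],
  ],
)

```text
time: 31.3
eef_pos: [429.2, 162.1, 202.3]
orientation: [0.0, -0.569, 0.822, 0.0]
force: [-0.2, 0.6, -0.3]
gripper_width: 0.354
finger_force: 0.0
```

Call:
play_rows(
  targets=[
    [[0,0,0],[0,0,0],-0.1],
    [[0,0,0],[0,0,0],-0.3],
    [[0,0,0],[0,0,0],-0.45],
    [[0,0,0],[0,0,-0.03],-0.45],
    [[0,0,0],[0,0,-0.06],-0.45],
  ],
)

```text
time: 31.8
eef_pos: [428.5, 161.5, 245.8]
orientation: [-0.003, -0.569, 0.823, -0.0]
force: [0.5, -0.2, -0.2]
gripper_width: 0.703
finger_force: 0.0
```

Call:
play_rows(
  targets=[
    [[0,0,0],[0,0,-0.06],-0.45],
    [[0,0,0],[0,0,-0.05],-0.45],
    [[0,0,0.084],[0,0,0],-0.45],
    [[0,0,0.084],[0,0,0],-0.45],
    [[0,0,0.084],[0,0,0],-0.45],
  ],
)

```text
time: 32.3
eef_pos: [428.9, 161.9, 302.4]
orientation: [0.0, -0.393, 0.919, 0.0]
force: [-0.8, 0.3, -0.3]
gripper_width: 0.724
finger_force: 0.0
```

Call:
play_rows(
  targets=[
    [[0,0,0.084],[0,0,0],-0.45],
    [[0,0,0.084],[0,0,0],-0.45],
    [[0,0,0.084],[0,0,0],-0.45],
    [[0,0,0.084],[0,0,0],-0.45],
    [[0,0,0],[0,0,0],-0.45],
  ],
)

```text
time: 32.8
eef_pos: [429.0, 161.9, 302.1]
orientation: [-0.0, -0.143, 0.99, -0.0]
force: [-0.5, 0.6, 0.4]
gripper_width: 0.726
finger_force: 0.0
```

```bash
python3 go.py 589.3 288.4 120 106
python3 - <<'E'
from meas import *
s=shot('side')
print(dark(s,(318,150,352,174),31,50))
E
```

```text
t 32.8 grasp now [428.9 161.9 138.1] yaw 106.42 tilt 0.02 j6 -2.0 w 63.1 F [-0.5  0.6  0.4] 0.0
 turn total 0.0047 | shift after turn (fr) [-0.3781  0.1548  0.036 ]
[(array([588.9, 272.8]), array([36. , 40.2]), 37.8)]
```

Call:
play_rows(
  targets=[
    [[0,0,0],[-0.0756,0.031,0],-0.45],
    [[0,0,0],[-0.0756,0.031,0],-0.45],
    [[0,0,0],[-0.0756,0.031,0],-0.45],
    [[0,0,0],[-0.0756,0.031,0],-0.45],
    [[0,0,0],[-0.0756,0.031,0],-0.45],
  ],
)

```text
time: 33.35
eef_pos: [589.7, 290.7, 301.9]
orientation: [-0.0, -0.144, 0.99, -0.0]
force: [0.6, -0.4, -0.4]
gripper_width: 0.728
finger_force: 0.0
```

Call:
play_rows(
  targets=[
    [[0,0,0],[0,0,0.036],-0.45],
    [[0,0,0],[0,0,0],-0.45],
    [[0,0,0],[0,0,0],-0.45],
    [[0,0,0],[0,0,0],-0.45],
    [[0,0,0],[0,0,0],-0.45],
  ],
)

```text
time: 33.85
eef_pos: [588.2, 289.5, 285.5]
orientation: [0.001, -0.143, 0.99, 0.0]
force: [0.1, 0.5, 0.4]
gripper_width: 0.725
finger_force: 0.0
```

```bash
python3 go.py 589.3 288.4 35.5
```

```text
t 33.85 grasp now [588.5 289.6 121.5] yaw 106.45 tilt 0.09 j6 -1.99 w 63.1 F [0.1 0.5 0.4] 0.0
 turn total 0.0 | shift after turn (fr) [-0.0007 -0.0029  0.172 ]
```

Call:
play_rows(
  targets=[
    [[0,0,0],[-0.001,-0.0025,0.03],-0.45],
    [[0,0,0],[0,0,0.05],-0.45],
    [[0,0,0],[0,0,0.05],-0.45],
    [[0,0,0],[0,0,0.03],-0.45],
    [[0,0,0],[0,0,0.012],-0.45],
  ],
)

```text
time: 34.35
eef_pos: [588.9, 288.3, 197.2]
orientation: [-0.001, -0.143, 0.99, -0.001]
force: [-0.6, 0.6, -0.2]
gripper_width: 0.723
finger_force: 0.0
```

Call:
play_rows(
  targets=[
    [[0,0,0],[0,0,0],-0.45],
    [[0,0,0],[0,0,0],-0.2],
    [[0,0,0],[0,0,0],-0.1],
    [[0,0,0],[0,0,0],0],
    [[0,0,0],[0,0,0],0.3],
  ],
)

```text
time: 34.85
eef_pos: [589.5, 288.8, 199.0]
orientation: [0.001, -0.143, 0.99, 0.0]
force: [-0.2, 0.1, 2.7]
gripper_width: 0.493
finger_force: 15.0
```

Call:
play_rows(
  targets=[
    [[0,0,0],[0,0,0],0.3],
    [[0,0,0],[0,0,0],0.3],
    [[0,0,0],[0,0,0],0.3],
    [[0,0,0],[0,0,0],0.3],
    [[0,0,0],[0,0,0],0.3],
  ],
)

```text
time: 35.35
eef_pos: [589.5, 288.8, 199.0]
orientation: [0.0, -0.143, 0.99, 0.0]
force: [-0.9, 0.0, 5.3]
gripper_width: 0.493
finger_force: 15.0
```

```bash
python3 go.py 600.8 139.4 100
```

```text
t 35.35 grasp now [589.6 288.9  35. ] yaw 106.43 tilt 0.06 j6 -1.99 w 42.9 F [-0.9  0.   5.3] 15.000378031527362
 turn total 0.0 | shift after turn (fr) [ 0.0631 -0.2931 -0.13  ]
```

Call:
play_rows(
  targets=[
    [[0,0,0],[0,0,-0.01],0.3],
    [[0,0,0],[0,0,-0.03],0.3],
    [[0,0,0],[0,0,-0.05],0.3],
    [[0,0,0],[0,0,-0.04],0.3],
    [[0,0,0],[0.0158,-0.0733,0],0.3],
  ],
)

```text
time: 35.85
eef_pos: [593.2, 254.8, 267.6]
orientation: [0.005, -0.146, 0.989, 0.002]
force: [0.9, 0.0, 0.4]
gripper_width: 0.492
finger_force: 15.0
```

Call:
play_rows(
  targets=[
    [[0,0,0],[0.0158,-0.0733,0],0.3],
    [[0,0,0],[0.0158,-0.0733,0],0.3],
    [[0,0,0],[0.0158,-0.0733,0],0.3],
    [[0,0,0],[0,0,0],0.3],
    [[0,0,0],[0,0,0],0.3],
  ],
)

```text
time: 36.35
eef_pos: [600.6, 138.3, 263.9]
orientation: [0.0, -0.142, 0.99, 0.0]
force: [0.4, 0.8, -1.7]
gripper_width: 0.491
finger_force: 15.0
```

Call:
play_rows(
  targets=[
    [[0,0,0],[0,0,0],0.3],
    [[0,0,0],[0,0,0],0.3],
    [[0,0,0],[0,0,0],0.3],
    [[0,0,0],[0,0,0],0.3],
    [[0,0,0],[0,0,0],0.3],
  ],
)

```text
time: 36.85
eef_pos: [600.4, 139.6, 263.2]
orientation: [-0.0, -0.143, 0.99, -0.0]
force: [0.4, -0.7, -0.3]
gripper_width: 0.493
finger_force: 15.0
```

```bash
python3 go.py 600.8 139.4 54
python3 - <<'E'
from h import *
s=shot('side')
cv2.imwrite('pics/k.png',cv2.resize(s['img'][110:220,280:390],(550,550),interpolation=cv2.INTER_CUBIC)[:,:,::-1])
print(proj(s,[[600.8,139.4,69],[600.8,139.4,16]]))
E
```

```text
t 36.85 grasp now [600.4 139.6  99.2] yaw 106.46 tilt 0.01 j6 -1.77 w 42.9 F [ 0.4 -0.7 -0.3] 14.99989483074387
 turn total 0.0 | shift after turn (fr) [-0.0007 -0.0007  0.0903]
[[334.83630744 168.98507689]
 [334.69701686 186.03473068]]
```

View pics/k.png

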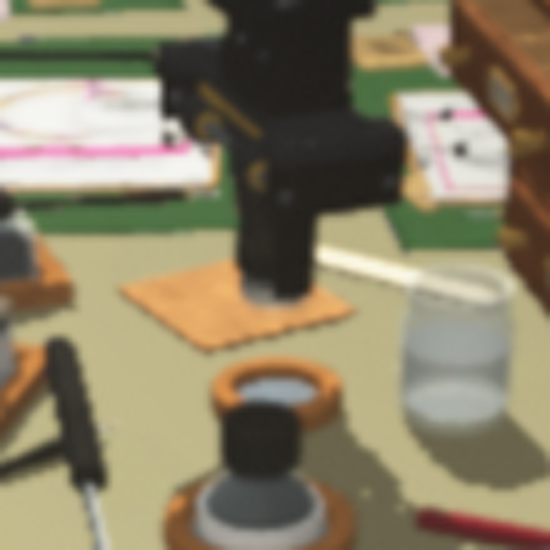

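Jar held over the empty small holder, its foot at about (270,293) in line with the recess at (277,388). Lowering.

Call:
play_rows(
  targets=[
    [[0,0,0],[-0.0007,-0.0007,0.03],0.3],
    [[0,0,0],[0,0,0.04],0.3],
    [[0,0,0],[0,0,0.02],0.3],
    [[0,0,0],[0,0,0],0.3],
    [[0,0,0],[0,0,0],0.3],
  ],
)

```text
time: 37.4
eef_pos: [601.2, 139.1, 218.6]
orientation: [0.0, -0.143, 0.99, -0.0]
force: [0.5, -0.3, -0.3]
gripper_width: 0.494
finger_force: 15.0
```

Call:
play_rows(
  targets=[
    [[0,0,0],[0,0,0.01],0.3],
    [[0,0,0],[0,0,0.01],0.3],
    [[0,0,0],[0,0,0.007],0.3],
    [[0,0,0],[0,0,0],0.3],
    [[0,0,0],[0,0,0],0.3],
  ],
)

```text
time: 37.9
eef_pos: [600.9, 138.9, 204.7]
orientation: [-0.0, -0.143, 0.99, -0.0]
force: [-0.7, 0.2, -0.2]
gripper_width: 0.491
finger_force: 15.0
```

Call:
play_rows(
  targets=[
    [[0,0,0],[0,0,0],0.3],
    [[0,0,0],[0,0,0],0.3],
    [[0,0,0],[0,0,0],0.3],
    [[0,0,0],[0,0,0],0.3],
    [[0,0,0],[0,0,0],0.3],
  ],
)

```text
time: 38.4
eef_pos: [600.9, 138.9, 204.8]
orientation: [0.0, -0.143, 0.99, 0.0]
force: [-0.1, 0.2, -1.1]
gripper_width: 0.492
finger_force: 15.0
```

```bash
python3 go.py 600.8 139.4 38
```

```text
t 38.4 grasp now [600.9 138.9  40.8] yaw 106.42 tilt 0.0 j6 -1.77 w 42.8 F [-0.1  0.2 -1.1] 14.999868504364713
 turn total 0.0 | shift after turn (fr) [-0.0001  0.001   0.0056]
```

Below the rim without contact. I will seat it, release, raise, and back off toward the right to clear the view.

Call:
play_rows(
  targets=[
    [[0,0,0],[0,0,0.004],0.3],
    [[0,0,0],[0,0,0.0015],0.3],
    [[0,0,0],[0,0,0],0.3],
    [[0,0,0],[0,0,0],0.3],
    [[0,0,0],[0,0,0],-0.1],
  ],
)

```text
time: 38.9
eef_pos: [600.9, 138.9, 202.1]
orientation: [0.0, -0.143, 0.99, 0.0]
force: [0.8, -0.3, 0.5]
gripper_width: 0.521
finger_force: 0.0
```

Call:
play_rows(
  targets=[
    [[0,0,0],[0,0,0],-0.45],
    [[0,0,0],[0,0,0],-0.45],
    [[0,0,0],[0,0,0],-0.45],
    [[0,0,0],[0,0,-0.03],-0.45],
    [[0,0,0],[0,0,-0.06],-0.45],
  ],
)

```text
time: 39.4
eef_pos: [600.1, 138.5, 244.9]
orientation: [-0.003, -0.143, 0.99, -0.001]
force: [-0.2, 0.2, 0.7]
gripper_width: 0.725
finger_force: 0.0
```

Call:
play_rows(
  targets=[
    [[0,0,0],[0,0,-0.07],-0.45],
    [[0,0,0],[0,0,-0.08],-0.45],
    [[0,0,0],[0,0,-0.08],-0.45],
    [[0,0,0],[0,0,-0.08],-0.45],
    [[0,0,0],[0.06,-0.06,0],-0.45],
  ],
)

```text
time: 39.9
eef_pos: [583.1, 104.1, 408.5]
orientation: [0.007, -0.145, 0.989, 0.001]
force: [-0.2, -1.1, -0.1]
gripper_width: 0.727
finger_force: 0.0
```

Call:
play_rows(
  targets=[
    [[0,0,0],[0.05,-0.07,0],-0.45],
    [[0,0,0],[0.05,-0.07,0],-0.45],
    [[0,0,0],[0.05,-0.07,0],-0.45],
    [[0,0,0],[0.05,-0.07,0],-0.45],
    [[0,0,0],[0.05,-0.07,0],-0.45],
  ],
)

```text
time: 40.4
eef_pos: [509.1, -103.0, 402.3]
orientation: [0.0, -0.143, 0.99, -0.0]
force: [1.0, -0.8, -0.6]
gripper_width: 0.721
finger_force: 0.0
```

Call:
play_rows(
  targets=[
    [[0,0,0],[0,-0.08,0],-0.45],
    [[0,0,0],[0,-0.08,0],-0.45],
    [[0,0,0],[0,-0.08,0],-0.45],
    [[0,0,0],[0,-0.05,0],-0.45],
    [[0,0,0],[0,0,0],-0.45],
  ],
)

```text
time: 40.9
eef_pos: [551.5, -243.3, 401.2]
orientation: [-0.0, -0.141, 0.99, -0.0]
force: [-1.2, -0.3, -0.7]
gripper_width: 0.726
finger_force: 0.0
```

```bash
python3 go.py 600 -200 200
python3 - <<'E'
from meas import *
t=shot('top');s=shot('side')
H={'obl':((429.3,161.8),(264,235,294,262),69,61),'sq':((438.7,325.9),(204,228,236,260),63,55),'bell':((577.3,-14.7),(325,180,358,214),73,60),'jar':((600.8,139.4),(270,172,304,206),42,34)}
for n,(c,w,z,zs) in H.items():
    print(n,c,'top',dark(t,w,z,45))
    p=proj(s,[[*c,zs]])[0].astype(int); print('   side',dark(s,(p[0]-13,p[1]-12,p[0]+13,p[1]+12),zs,50))
cv2.imwrite('pics/z.png',np.hstack([cv2.resize(t['img'][130:270,195:365],(446,367),interpolation=cv2.INTER_CUBIC),cv2.resize(s['img'][135:245,250:390],(354,278),interpolation=cv2.INTER_CUBIC)[:278] if 0 else cv2.resize(s['img'][135:245,255:361],(354,367),interpolation=cv2.INTER_CUBIC)])[:,:,::-1])
E
```

```text
t 40.9 grasp now [ 551.4 -243.4  237.2] yaw 106.2 tilt 0.04 j6 -1.14 w 63.2 F [-1.2 -0.3 -0.7] 0.0
 turn total 0.0 | shift after turn (fr) [-0.1176  0.0562  0.0743]
obl (429.3, 161.8) top [(array([429. , 161.7]), array([16.5, 20.6]), 35.8)]
   side [(array([429. , 158.7]), array([18.4, 24.1]), 16.7)]
sq (438.7, 325.9) top [(array([438.3, 324.7]), array([25.8, 26.8]), 72.5)]
   side [(array([440.1, 322.7]), array([23.9, 25.3]), 15.2)]
bell (577.3, -14.7) top [(array([574.9, -14.8]), array([37.9, 41.3]), 159.9)]
   side [(array([577.6, -26.4]), array([38.1, 62.6]), 121.3)]
jar (600.8, 139.4) top [(array([598.4, 138.2]), array([37.6, 40.7]), 149.0)]
   side [(array([603.8, 163.5]), array([ 36. , 147.5]), 189.7)]
```

View pics/z.png

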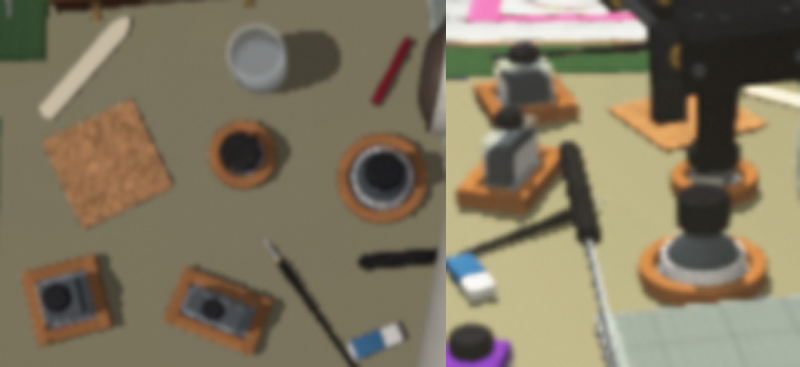

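All four bottles sit centred in their own recesses and stand upright, and the rinse jar has not moved. Handing in.

```bash
python3 -c "
from cell import env
print(env.hand_in())"
```

```text
the job is handed in; nothing more can be done
None
```

All four bottles are in their own holders, upright, and their caps measure within about 3 mm of the holder centres; the rinse jar was left where it stood, and the job is handed in at about 41 s of the 104 s allowed (no verdict was returned).

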